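# Index the rotary inspection stage and load it with a tray of relays

### The arm

A 6-joint arm with a two-finger parallel gripper is mounted at the origin on a cart in front of the work surface, level with it; the furniture and walls round the work are solid. World frame = base frame: x ahead of the robot, y to its left, z up, the work surface at z = 0. Lengths are in m, angles in degrees, forces in N, time in s.
With the tool pointing down it reaches from about 0.35 to 0.95 m from the base axis. Payload 17.4 kg.
Tool frame: the origin (TCP) lies at the centre of the arm's flange, where the gripper is bolted on; the fingertips stand 186 mm ahead of it and the grasp point (between the pads) lies manip.grip_depth ahead of it (manip.grip_depth is the distance from the TCP to the grasp point, in m); z points along the fingers, y is the direction in which the jaws open and shut (so a half turn about z gives the same grasp; the last joint's range is limited). The gripper opens to 93 mm and grips with 3 to 60 N. Pads are 15 mm wide; open, the fingers measure 128 mm over their backs; the gripper's body (75 mm by 188 mm) begins 65 mm behind the grasp point.
Start: joints at [-66.853, 6.646, 82.598, -0, 90.757, -2.166], TCP at [0.289, -0.61, 0.405] pointing down, gripper open.
Joint ranges: [-162.19, 162.19], [-47.58, 125.68], [4.15, 143.07], [-65.23, 245.23], [0.69, 171.88], [-170.13, 170.13]. Speed limits (degrees/s): [108.29, 108.29, 127.2, 180, 180, 180].

### API

Orientations are given as [roll, pitch, yaw] about the fixed x, y, z axes, in that order (R = Rz(yaw) Ry(pitch) Rx(roll)).
In Python, from plant import readout, capture, camera_model, manip gives the robot as it stands. The module is installed in compiled form; this text tells all that it offers.
- The arm moves only by the tool carry_out, never from a script. Its argument "plan" is a list that holds one entry, the list of rows, each a list of 6 numbers: the shift along the tool's x, y, z in units of 50 mm (1.0 is 50 mm), then the turn, a rotation vector about the tool's x, y, z in units of 6 degrees (1.0 is 6 degrees). A call has 1 to 12 rows; each row shifts and turns the commanded pose from where the row before left it, along the tool's axes as they then stand; what a row does not reach is not made up. A row lasts 1/10 s, in which the tool goes at most 50 mm and 8.59 degrees, less where a joint would pass 70% of its speed; a pose out of reach is approached as far as the arm can. A call is refused whole if a number of a shift passes 1 or a number of a turn 1, either way. A call with a gripper value outside its range is refused whole. "fingers" is the opening, from 0 (shut) to 1 (fully open), set as the call begins (left out, the last holds). The fingers move at their own pace and stop on an object; "newtons" is the grip in N (left out, the last holds). Time passes only in rows, so rows that do not move let the fingers close. It gives the time, the measured TCP pose, the force and the opening at its end, in the units of the state.
- readout.get_state(): the state, without advancing time (a new reading comes with each control period).
- capture(name): name is "side" or "top" or "wrist"; returns (picture, depth): 480x640x3 uint8, blue, green, red; 480x640 float32, m along the optical axis (not along the pixel's ray), 0 where there is no reading.
- camera_model(name): a dict with "camera_matrix" (3x3 intrinsics, pixels), "eye" and "attitude" of the camera in the world; the wrist camera has in their place "hand_eye" (4x4, takes a point from camera to tool coordinates, whose origin is the TCP and whose axes are the flange's). Camera axes: x right, y up, looking along -z (the intrinsics and any distortion apply to the point x, -y, -z); pixel columns grow to the right and rows downward; lengths in m; the calibration is good to about 2 mm. A picture is of the moment at which its call begins: read the wrist's pose just before it. camera_model takes no time and is no camera call.
- manip.finish_job(): hands the job in, once; it reports no verdict.
The state is a dict: "clock": time; "q": joint angles; "joint_velocities": joint speeds; "tau": joint torques, N m; "tool_pos": TCP position; "tcp_rot": TCP orientation; "contact_force": force on the tool from outside, world axes, zero at the start; "wrist_torque": the same for the moment, N m; "width": finger opening in m.
Only numpy, scipy, OpenCV 4.12 (cv2) and the standard library are available. Lean on these libraries where they do the work, as an engineer would, in place of code of your own. Each camera call takes 0.05 s, during which the arm holds its last target. There are 200 camera calls.

### The job

Get the rotary inspection stage ready: move the loupe that was left on it to the dark rubber pad and stand it there, turn the black worm knob until the stage's lane is in line with the loading ledge (red mark on the disc to red mark on the ledge), and put every relay module into the blue tray while the tray is still on the ledge. Only then slide the tray by its handle along the ledge and down the small step into the lane until it is fully home against the back stop, keeping it flat and never lifting it off; let go and leave all relays in it. Do not knock over or shift the jar.

Things in the scene. Friction and masses are not known exactly. Their poses are not given: they have to be found in the camera images.
- station: fixed loading station; origin at worktop height under the stage's axis; +y runs from stage to ledge, +x (roughly away from the robot) to the worm box. Ledge: flat top 55 mm high, x -65 to +65 mm, y +110 to +315 mm. Stage disc: radius 100 mm, flat top 50 mm high (5 mm below the ledge, 10 mm gap to it). Worm box: 62 x 62 mm, centred at x = +140 mm, y = 0, top 72 mm high, knob on top
- stage (a joint): angle of the disc, rad, counter-clockwise from above. 0: lane along the station's y, mouth at the ledge, red mark to red mark; needed within 0.03 rad. Starts about one division (30 degrees) short, from -0.61 to -0.44. Moved only by the worm knob, stays where left; stops at -0.85 and +0.3
- worm_knob (a joint): angle of the worm knob, rad, growing as it is turned clockwise seen from above, over many turns. The worm reduces 30 to 1: stage = worm_knob / 30, so one turn moves the disc 12 degrees; clockwise on the knob turns the disc counter-clockwise, towards 0. Friction about 0.05 N m, no spring
- knob_grip (a point): on the vertical axis of the worm knob at mid height, 92 mm above the worktop. The knob is a black fluted cylinder, 40 mm in diameter, from 78 to 106 mm above the worktop, free all round
- lane_home (a point): centre of the disc's top, 50 mm above the worktop, turning with the disc; +y points along the lane to its mouth. Lane: two dark rails 12 mm high and 140 mm long, inner faces 108 mm apart, flared at the mouth; back stop, 12 mm high, at y = -88 mm. With the tray fully home its origin is here
- tray: blue open tray, 100 (x) x 176 (y) mm, floor 4 mm thick, walls 3 mm thick and 13 mm high overall, 0.24 to 0.39 kg; origin at the centre of its underside. Starts on the ledge, y roughly along the station's y. Handle: upright tab at the +y end (away from the stage), 24 mm wide in x, y 88 to 98 mm, up to 54 mm above the underside. Five relays fit in a row, 35 mm side across, 34 mm apart
- loupe: black round stand loupe, 41 mm in diameter, 34 mm high, 35 g, waisted, grasp it across its diameter; origin at the centre of its underside. Starts upright on the disc near its centre, between the rails
- pad: dark rubber pad 100 x 100 x 4 mm, fixed on the worktop to the right; origin at the centre of its underside. The loupe must stand on it, upright, its centre within 35 mm of the pad's centre
- relay_a: relay module, a rounded box 35 x 28 mm (own x, y) and 26 mm high with its cap (white with an orange cap), 30 g; origin at the centre of its underside. Starts upright on the worktop; None throughout if absent in this run
- relay_b: relay module, a rounded box 35 x 28 mm (own x, y) and 26 mm high with its cap (black all over), 30 g; origin at the centre of its underside. Starts upright on the worktop; None throughout if absent in this run
- relay_c: relay module, a rounded box 35 x 28 mm (own x, y) and 26 mm high with its cap (white with an orange cap), 30 g; origin at the centre of its underside. Starts upright on the worktop; None throughout if absent in this run
- relay_d: relay module, a rounded box 35 x 28 mm (own x, y) and 26 mm high with its cap (black all over), 30 g; origin at the centre of its underside. Starts upright on the worktop; None throughout if absent in this run
- relay_e: relay module, a rounded box 35 x 28 mm (own x, y) and 26 mm high with its cap (white with an orange cap), 30 g; origin at the centre of its underside. Starts upright on the worktop; None throughout if absent in this run
- grommet_jar: clear jar of grommets with a black lid, 50 mm in diameter, 43 mm high, a bystander to be left alone; origin at the centre of its underside
Mind the look-alikes: they are no part of the job. Leave any pink or turquoise look-alike of the relay_e alone.

How it is judged:
By the outcome, as a careful person would: the job done as asked, in the order asked, and still so for the second after the job is handed in, with the robot touching nothing.
Of relay_a, relay_b, relay_c, relay_d, relay_e only 3 to 5 are there at a start; the rules pass over those that are not, and their reading is None.
At some moment in a run one of relay_a, relay_b, relay_c, relay_d, relay_e may be knocked a few centimetres aside while the robot is not near it.
Once in a run the grip may slacken for a moment while it holds something.
It also fails if it takes over 210 s, if anything falls off the work surface, if the arm or the gripper's body presses on something with over 40 N, if the wrist force passes 120 N, or if a joint passes its speed limit or range.

## Working session

There is one attempt and no reset: what is moved stays moved. The work goes in short steps, Python scripts to look and compute and a tool call to move; the robot and the scene stay as the last step left them, time stands still between calls to the robot, and variables do not carry over. Pictures are saved under pics/ and viewed, about 12 in all and at most 16, crops included, and the job is handed in when it is done.

Besides the shell and the picture viewer there is one more tool, called after "Emit:" as a command line: name --argument value ..., lists and objects as JSON in quotes. carry_out: Moves the arm, as the interface text tells. Its arguments: {"type":"object","properties":{"plan":{"type":"array","items":{"type":"array","items":{"type":"array","items":{"type":"number"}}}},"fingers":{"type":"number"},"newtons":{"type":"number"}},"required":["plan"]}

```bash
mkdir -p pics; cat > h.py <<'E'
import numpy as np, cv2
from plant import readout, capture, camera_model, manip
from scipy.spatial.transform import Rotation as R
def snap(n):
    s=readout.get_state(); p,d=capture(n); return s,p,d
def cam(n,s=None):
    m=camera_model(n); K=np.array(m["camera_matrix"])
    if n=="wrist":
        T=np.eye(4);T[:3,:3]=rot(s);T[:3,3]=s["tool_pos"];T=T@np.array(m["hand_eye"])
    else:
        T=np.eye(4);a=np.array(m["attitude"]);T[:3,:3]=a if a.shape==(3,3) else R.from_euler('xyz',a,degrees=True).as_matrix();T[:3,3]=m["eye"]
    return K,T,m
def rot(s): 
    a=np.array(s["tcp_rot"]); return a if a.shape==(3,3) else R.from_euler('xyz',a,degrees=True).as_matrix()
def ray(n,uv,z,s=None):
    K,T,m=cam(n,s); uv=np.atleast_2d(np.array(uv,float))
    D=np.array(m.get("distortion",np.zeros(5)),float)
    q=cv2.undistortPoints(uv[:,None],K,D)[:,0]
    d=np.c_[q[:,0],-q[:,1],-np.ones(len(q))]@T[:3,:3].T
    e=T[:3,3]; return e+d*((z-e[2])/d[:,2])[:,None]
E
python3 - <<'E'
from h import *
s=readout.get_state(); print(s); print(manip.grip_depth)
for n in("side","top","wrist"):
    print(n,camera_model(n)); _,p,d=snap(n); cv2.imwrite(f"pics/{n}0.png",p); np.save(f"{n}0.npy",d)
E
```

```text
{'clock': 0.0, 'q': array([-6.68514546e+01,  6.67583649e+00,  8.26362525e+01,  1.74914178e-03,
        9.07570889e+01, -2.16857034e+00]), 'joint_velocities': array([-0.14066926, -0.03756257, -0.04676458,  0.0040924 ,  0.06496652,
       -0.01153424]), 'tau': array([-3.30412386e-04, -7.21257806e+01, -6.22615528e+01,  7.79575878e-02,
        2.37988197e-02, -1.30050644e-04]), 'tool_pos': array([ 0.28862024, -0.61019983,  0.40397941]), 'tcp_rot': array([-1.79930938e+02, -4.36543115e-03,  2.53171351e+01]), 'contact_force': array([ 0.48139247,  0.4612582 , -0.3058752 ]), 'wrist_torque': array([ 0.02840346,  0.00734986, -0.00157456]), 'width': 0.09281240847713153}
0.1673
side {'camera_matrix': array([[556.65625851,   0.        , 322.56174482],
       [  0.        , 556.65625851, 239.50527354],
       [  0.        ,   0.        ,   1.        ]]), 'eye': array([ 0.01992636, -0.31782211,  1.29364342]), 'attitude': array([ 28.33446695,   0.24449693, -55.2045899 ])}
top {'camera_matrix': array([[557.3690693 ,   0.        , 319.7254608 ],
       [  0.        , 557.3690693 , 237.58716378],
       [  0.        ,   0.        ,   1.        ]]), 'eye': array([-0.0314921 , -0.25251204,  1.70175349]), 'attitude': array([ 21.98040194,  -0.57000667, -63.38349111])}
wrist {'camera_matrix': array([[349.10892129,   0.        , 323.144695  ],
       [  0.        , 349.10892129, 238.36941227],
       [  0.        ,   0.        ,   1.        ]]), 'hand_eye': array([[-7.41383036e-04,  9.63800400e-01,  2.66623777e-01,
         7.32225075e-02],
       [ 9.99999637e-01,  6.02797974e-04,  6.01618659e-04,
        -2.09616723e-05],
       [ 4.19120031e-04,  2.66624127e-01, -9.63800498e-01,
         2.05280636e-02],
       [ 0.00000000e+00,  0.00000000e+00,  0.00000000e+00,
         1.00000000e+00]])}
```

View pics/top0.png

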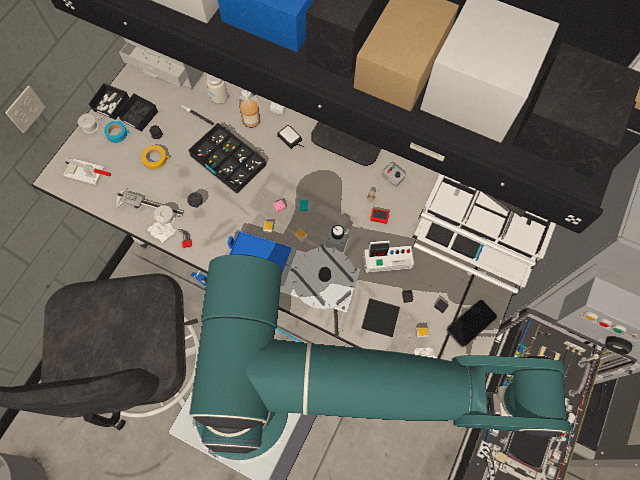

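View pics/side0.png

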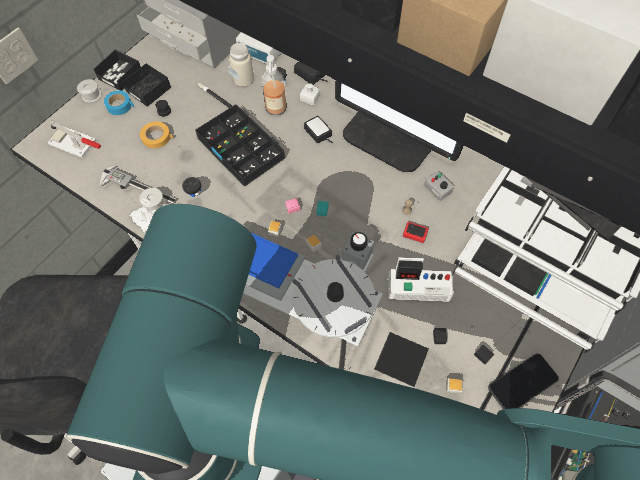

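```bash
python3 - <<'E'
from h import *
p=cv2.imread("pics/side0.png")
c=cv2.resize(p[190:400,200:500],None,fx=2.66,fy=2.66,interpolation=cv2.INTER_CUBIC); cv2.imwrite("pics/c1.png",c)
h=cv2.cvtColor(p,cv2.COLOR_BGR2HSV)
def blobs(m,z,name):
    n,l,st,ce=cv2.connectedComponentsWithStats(m.astype(np.uint8))
    for i in range(1,n):
        if 40<st[i,4]<3000: print(name,ce[i].round(),st[i,4],ray("side",ce[i],z)[0].round(3))
H,S,V=h[...,0],h[...,1],h[...,2]
blobs((H>10)&(H<28)&(S>110)&(V>90),.026,"orange")
blobs((H>105)&(H<125)&(S>120)&(V>70),.06,"blue")
blobs((H>80)&(H<98)&(S>100)&(V>50)&(np.arange(480)[:,None]<300),.026,"turq")
blobs((V<55),.02,"dark")
E
```

```text
orange [273.  90.] 277 [0.917 0.494 0.026]
orange [274. 111.] 53 [0.852 0.441 0.026]
orange [155. 135.] 429 [0.584 0.667 0.026]
orange [274. 226.] 90 [0.539 0.205 0.026]
orange [313. 240.] 84 [0.562 0.096 0.026]
orange [455. 384.] 133 [ 0.443 -0.383  0.026]
blue [271. 262.] 1554 [0.44  0.136 0.06 ]
blue [544. 286.] 49 [ 0.762 -0.444  0.06 ]
blue [595. 405.] 51 [ 0.564 -0.652  0.06 ]
turq [322. 208.] 149 [0.656 0.132 0.026]
dark [134.  76.] 1446 [0.721 0.886 0.02 ]
dark [165. 110.] 90 [0.673 0.715 0.02 ]
dark [239. 144.] 2160 [0.701 0.453 0.02 ]
dark [319. 135.] 117 [0.856 0.282 0.02 ]
dark [364. 150.] 58 [0.886 0.147 0.02 ]
dark [ 44. 174.] 134 [0.31  0.836 0.02 ]
dark [522. 192.] 282 [ 1.009 -0.285  0.02 ]
dark [ 89. 204.] 45 [0.311 0.658 0.02 ]
dark [123. 228.] 76 [0.31  0.532 0.02 ]
dark [599. 239.] 449 [ 0.989 -0.511  0.02 ]
dark [500. 232.] 213 [ 0.862 -0.292  0.02 ]
dark [358. 245.] 116 [ 0.62  -0.005  0.02 ]
dark [100. 266.] 868 [0.196 0.5   0.02 ]
dark [546. 257.] 233 [ 0.862 -0.419  0.02 ]
dark [480. 264.] 52 [ 0.751 -0.29   0.02 ]
dark [409. 269.] 297 [ 0.635 -0.149  0.02 ]
dark [633. 277.] 97 [ 0.935 -0.62   0.02 ]
dark [595. 284.] 283 [ 0.862 -0.55   0.02 ]
dark [520. 286.] 98 [ 0.751 -0.399  0.02 ]
dark [335. 292.] 253 [ 0.478 -0.03   0.02 ]
dark [266. 325.] 194 [0.312 0.058 0.02 ]
dark [523. 379.] 2269 [ 0.545 -0.505  0.02 ]
dark [439. 330.] 43 [ 0.537 -0.291  0.02 ]
dark [402. 359.] 1642 [ 0.426 -0.253  0.02 ]
dark [583. 336.] 41 [ 0.719 -0.577  0.02 ]
dark [575. 365.] 47 [ 0.642 -0.59   0.02 ]
dark [596. 375.] 57 [ 0.647 -0.639  0.02 ]
dark [ 57. 386.] 990 [-0.076  0.359  0.02 ]
dark [569. 391.] 106 [ 0.577 -0.602  0.02 ]
dark [577. 405.] 280 [ 0.56 -0.63  0.02]
dark [586. 411.] 62 [ 0.558 -0.65   0.02 ]
dark [ 32. 442.] 757 [-0.191  0.314  0.02 ]
dark [555. 455.] 196 [ 0.432 -0.632  0.02 ]
dark [562. 463.] 136 [ 0.426 -0.65   0.02 ]
dark [ 80. 458.] 73 [-0.153  0.203  0.02 ]
```

View pics/c1.png

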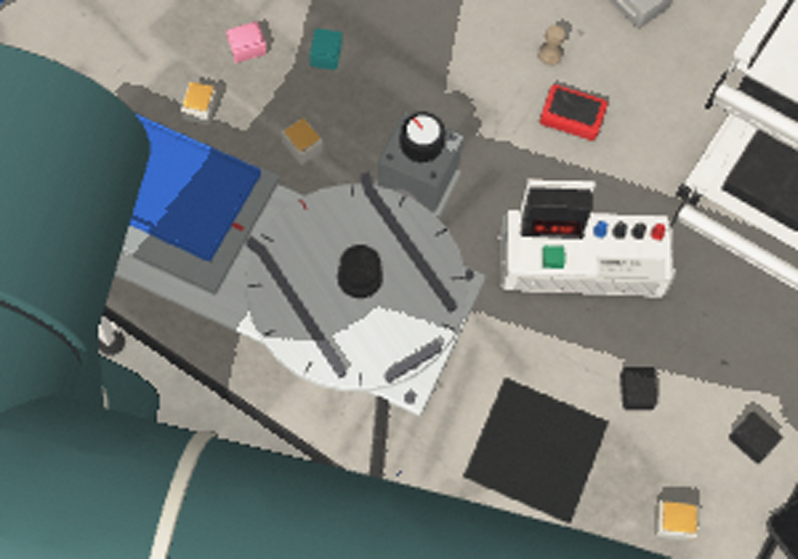

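Emit:
carry_out --plan '[[[0.6,-0.55,0,0,0,0],[0.75,-0.6,-0.1,0,0,0],[0.75,-0.6,-0.1,0,0,0],[0.75,-0.6,-0.1,0,0,0],[0.75,-0.6,-0.1,0,0,0],[0.75,-0.6,-0.1,0,0,0],[0.7,-0.6,-0.1,0,0,0],[0.4,-0.6,0,0,0,0],[0,0,0,0,0,0],[0,0,0,0,0,0]]]'

```text
clock: 1.15
tool_pos: [0.4335, -0.2785, 0.4348]
tcp_rot: [180.0, 0.0, 25.4]
contact_force: [0.2, -0.2, -1.6]
width: 0.0931
```

```bash
python3 - <<'E'
from h import *
import pickle
s,p,d=snap("wrist"); print(s["tool_pos"],s["tcp_rot"]); cv2.imwrite("pics/w1.png",p); pickle.dump((s,p,d),open("w1.pkl","wb"))
E
```

```text
[ 0.43349917 -0.27848165  0.43481784] [1.79976146e+02 3.75847165e-05 2.54014788e+01]
```

View pics/w1.png

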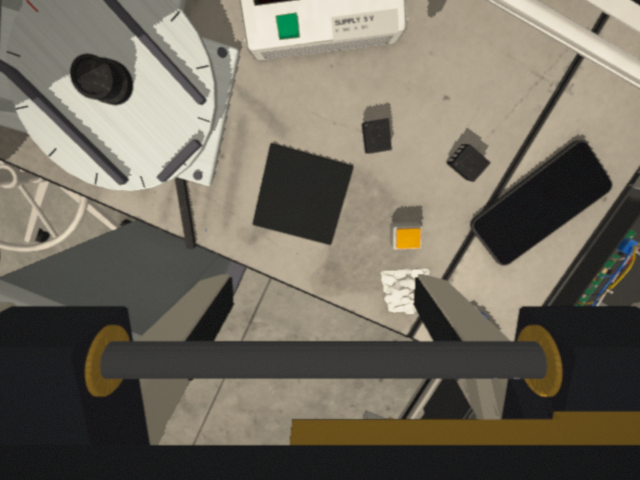

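```bash
cat >> h.py <<'E'
def cloud(n,s,d):
    K,T,m=cam(n,s); v,u=np.mgrid[0:480,0:640]
    q=cv2.undistortPoints(np.c_[u.ravel(),v.ravel()].astype(np.float64)[:,None],K,np.array(m.get("distortion",np.zeros(5)),float))[:,0].reshape(480,640,2)
    P=np.dstack([q[...,0]*d,-q[...,1]*d,-d]); return P@T[:3,:3].T+T[:3,3]
def topface(P,box,lo,hi,d=None):
    u0,v0,u1,v1=box; Q=P[v0:v1,u0:u1]; m=((Q[...,2]>lo)&(Q[...,2]<hi)).astype(np.uint8)
    n,l,st,ce=cv2.connectedComponentsWithStats(m); i=1+np.argmax(st[1:,4])
    X=Q[l==i]; r=cv2.minAreaRect((X[:,:2]*1000).astype(np.float32)); 
    c,wh,a=r
    if wh[0]<wh[1]: wh=(wh[1],wh[0]); a+=90
    return dict(c=np.round(c,1),z=round(float(np.median(X[:,2]))*1000,1),size=np.round(wh,1),long=round((a+90)%180-90,1),n=len(X))
E
python3 - <<'E'
from h import *
import pickle
s,p,d=pickle.load(open("w1.pkl","rb")); P=cloud("wrist",s,d)
for nm,b in dict(blk1=(350,100,405,165),blk2=(438,125,500,190),or1=(380,200,440,260)).items(): print(nm,topface(P,b,.018,.035))
print("loupe",topface(P,(50,40,150,120),.07,.1)); 
c=ray("wrist",[(274,143),(353,166),(331,244),(253,220)],.004,s); print("pad",c.mean(0))
print("z loupe patch",P[78,92],"worktop",P[200,200],"disc",P[130,150])
E
```

```text
blk1 {'c': array([ 530.4, -297.6]), 'z': 21.5, 'size': array([34. , 28.1]), 'long': 34.0, 'n': 850}
blk2 {'c': array([ 549.3, -404.3]), 'z': 21.4, 'size': array([34.5, 28.2]), 'long': 77.7, 'n': 819}
or1 {'c': array([ 444.6, -382.1]), 'z': 25.2, 'size': array([34. , 28.3]), 'long': -62.3, 'n': 688}
loupe {'c': array([462.6, -40.5]), 'z': 81.3, 'size': array([37.3, 36.8]), 'long': -83.9, 'n': 1730}
pad [ 0.43525994 -0.25102014  0.004     ]
z loupe patch [ 0.4613119  -0.03954231  0.079702  ] worktop [ 0.37574938 -0.14255706 -0.00095894] disc [ 0.43561071 -0.08537695  0.04812331]
```

Emit:
carry_out --plan '[[[0.367,-0.578,0.386,0,0,0],[0.367,-0.578,0.386,0,0,0],[0.367,-0.578,0.386,0,0,0],[0.367,-0.578,0.386,0,0,0],[0.367,-0.578,0.386,0,0,0],[0.367,-0.578,0.386,0,0,0],[0.367,-0.578,0.386,0,0,0],[0,0,0,0,0,0],[0,0,0,0,0,0]]]' --fingers 0.65

```text
clock: 2.1
tool_pos: [0.4632, -0.0417, 0.2993]
tcp_rot: [-180.0, 0.1, 25.3]
contact_force: [-0.4, 0.5, 0.1]
width: 0.0606
```

```bash
python3 - <<'E'
from h import *
import pickle
s,p,d=snap("wrist"); print(s["tool_pos"],s["tcp_rot"],s["contact_force"]); cv2.imwrite("pics/w2.png",p); pickle.dump((s,p,d),open("w2.pkl","wb"))
E
```

```text
[ 0.4632296  -0.04165822  0.29928419] [-1.79979809e+02  5.99985180e-02  2.53288587e+01] [-0.42261607  0.47381081  0.10691334]
```

View pics/w2.png

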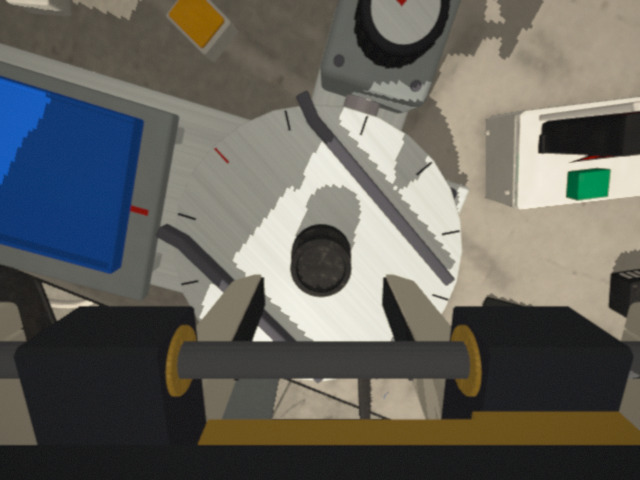

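```bash
python3 - <<'E'
from h import *
import pickle
s,p,d=pickle.load(open("w2.pkl","rb")); P=cloud("wrist",s,d)
print("loupe",topface(P,(280,215,365,305),.07,.1),"knob",topface(P,(340,0,460,80),.098,.115))
e=ray("wrist",[(178,115),(149,297)],.055,s)[:,:2]; u=(e[0]-e[1]);L=np.linalg.norm(u);u/=L; w=np.array([-u[1],u[0]])
print("edge",e,L,"yaw",np.degrees(np.arctan2(u[1],u[0])))
h=cv2.cvtColor(p,cv2.COLOR_BGR2HSV); red=((h[...,0]<6)|(h[...,0]>174))&(h[...,1]>150)&(h[...,2]>90)
def mk(x0,y0,x1,y1,z):
    v,uu=np.nonzero(red[y0:y1,x0:x1]); X=ray("wrist",np.c_[uu+x0,v+y0],z,s)[:,:2]; return X
M=mk(120,195,155,225,.055);D=mk(205,140,240,170,.05)
vm=np.linalg.svd(M-M.mean(0))[2][0]
O=e.mean(0); O=O+u*((M.mean(0)-O)@u)-w*.110
print("O",O,"marks",M.mean(0),D.mean(0),"markdir",np.degrees(np.arctan2(vm[1],vm[0])),"expected knob",O+u*.14)
dd=D.mean(0)-O; print("disc mark r",np.linalg.norm(dd),"stage deg",np.degrees(np.arctan2(dd@w,dd@u))-90)
print("tray",topface(P,(0,70,145,275),.058,.085))
for seg in ([(335,140),(450,280)],[(165,230),(225,275)]):
    r=ray("wrist",seg,.062,s); q=r[0]-r[1]; print("rail",np.degrees(np.arctan2(q[1],q[0])))
print(ray("wrist",[(320,260)],.083,s))
E
```

```text
loupe {'c': array([462.6, -39.9]), 'z': 81.3, 'size': array([36.9, 36.5]), 'long': 26.5, 'n': 2929} knob {'c': array([587.9, -21.9]), 'z': 105.6, 'size': array([41.1, 23.7]), 'long': -66.1, 'n': 4517}
edge [[0.50568523 0.07591353]
 [0.38280756 0.05502805]] 0.12463998812933713 yaw 9.646357036624396
O [ 0.46012093 -0.04340864] marks [0.43918497 0.07976601] [0.49349481 0.044226  ] markdir -81.25034307396203 expected knob [ 0.59814144 -0.01994934]
disc mark r 0.09377444647168931 stage deg -30.494679226820892
tray {'c': array([439.2, 126.4]), 'z': 58.9, 'size': array([100.4,  83.8]), 'long': 8.3, 'n': 18339}
rail 66.06329638624584
rail 74.83108443724676
[[ 0.46736098 -0.03738962  0.083     ]]
```

Emit:
carry_out --plan '[[[0,0,0.6,0,0,0],[0,0,0.58,0,0,0],[0,0,0,0,0,0],[0,0,0,0,0,0]]]'

```text
clock: 2.55
tool_pos: [0.4632, -0.0422, 0.2416]
tcp_rot: [180.0, 0.0, 25.2]
contact_force: [-0.2, 0.3, -0.0]
width: 0.0605
```

Emit:
carry_out --plan '[[[0,0,0,0,0,0],[0,0,0,0,0,0],[0,0,0,0,0,0],[0,0,0,0,0,0]]]' --fingers 0 --newtons 20

```text
clock: 2.95
tool_pos: [0.4632, -0.0412, 0.2414]
tcp_rot: [180.0, -0.0, 25.3]
contact_force: [-1.4, -1.5, 6.1]
width: 0.039
```

Emit:
carry_out --plan '[[[0,0,-0.4,0,0,0],[0,0,-0.8,0,0,0],[-0.383,0.591,0,0,0,0],[-0.383,0.591,0,0,0,0],[-0.383,0.591,0,0,0,0],[-0.383,0.591,0,0,0,0],[-0.383,0.591,0,0,0,0],[-0.383,0.591,0,0,0,0],[0,0,0.4,0,0,0],[0,0,0.6,0,0,0],[0,0,0.4,0,0,0],[0,0,0,0,0,0]]]'

```text
clock: 4.15
tool_pos: [0.4343, -0.2502, 0.2281]
tcp_rot: [-179.8, 0.1, 25.3]
contact_force: [-0.5, 0.4, -0.3]
width: 0.0388
```

Emit:
carry_out --plan '[[[0,0,0.4,0,0,0],[0,0,0.2,0,0,0],[0,0,0.08,0,0,0],[0,0,0,0,0,0]]]'

```text
clock: 4.55
tool_pos: [0.4351, -0.2506, 0.1969]
tcp_rot: [-180.0, 0.0, 25.3]
contact_force: [-0.2, -0.4, 0.2]
width: 0.0391
```

Emit:
carry_out --plan '[[[0,0,0.03,0,0,0],[0,0,0,0,0,0]]]'

```text
clock: 4.75
tool_pos: [0.4351, -0.2507, 0.1957]
tcp_rot: [180.0, -0.0, 25.3]
contact_force: [0.5, -1.0, -0.8]
width: 0.0389
```

Emit:
carry_out --plan '[[[0,0,0,0,0,0],[0,0,0,0,0,0],[0,0,0,0,0,0],[0,0,0,0,0,0],[0,0,-0.4,0,0,0],[0,0,-0.8,0,0,0],[0,0,-0.8,0,0,0],[0,0,0,0,0,0]]]' --fingers 0.7

```text
clock: 5.55
tool_pos: [0.4356, -0.251, 0.3007]
tcp_rot: [179.6, -0.2, 25.3]
contact_force: [0.4, -0.1, -0.5]
width: 0.0648
```

```bash
python3 - <<'E'
from h import *
import pickle
s,p,d=snap("wrist"); print(s["tool_pos"],s["tcp_rot"],s["q"].round()); cv2.imwrite("pics/w3.png",p)
P=cloud("wrist",s,d); print("loupe",topface(P,(250,150,400,340),.02,.05))
E
```

```text
[ 0.43560869 -0.2510079   0.30074818] [179.63363899  -0.22843777  25.31696388] [-33. -13. 111.   0.  81.  32.]
loupe {'c': array([ 435.1, -251. ]), 'z': 35.3, 'size': array([36.8, 36.7]), 'long': -1.4, 'n': 1992}
```

Emit:
carry_out --plan '[[[0.2,0,-0.6,0,0,0],[0.8,-0.465,-0.2,0,0,0],[0.8,-0.465,0,0,0,0],[0.8,-0.465,0,0,0,0],[0.8,-0.465,0,0,0,0],[0.8,-0.465,0,0,0,0],[0.7,-0.463,0,0,0,0],[0,0,0,0,0,0],[0,0,0,0,0,0]]]'

```text
clock: 6.5
tool_pos: [0.597, -0.0192, 0.3335]
tcp_rot: [-179.9, 0.1, 25.4]
contact_force: [-0.2, -0.4, 0.1]
width: 0.0646
```

```bash
python3 - <<'E'
from h import *
s,p,d=snap("wrist"); print(s["tool_pos"],s["tcp_rot"],s["q"].round()); cv2.imwrite("pics/w4.png",p)
P=cloud("wrist",s,d); print("knob",topface(P,(200,100,440,340),.098,.115))
print("box",topface(P,(150,50,490,400),.066,.077))
E
```

```text
[ 0.59695811 -0.01916674  0.33350736] [-1.79946151e+02  1.18404758e-01  2.54092836e+01] [-4. -1. 98. -0. 84. 60.]
knob {'c': array([596.4, -17.9]), 'z': 105.8, 'size': array([40.6, 40.1]), 'long': -66.2, 'n': 3063}
box {'c': array([596.6, -18.2]), 'z': 71.4, 'size': array([62.1, 61.1]), 'long': -81.2, 'n': 3564}
```

Emit:
carry_out --plan '[[[0,-0.026,0.2,0,0,0],[0,0,0.4,0,0,-1],[0,0,0.4,0,0,-1],[0,0,0.2,0,0,-1],[0,0,0.2,0,0,-1],[0,0,0,0,0,-1],[0,0,0,0,0,-1],[0,0,0,0,0,-1],[0,0,0,0,0,-1],[0,0,0,0,0,-1],[0,0,0,0,0,-1],[0,0,0,0,0,-1]]]' --fingers 0.7

```text
clock: 7.75
tool_pos: [0.5956, -0.0197, 0.2644]
tcp_rot: [-180.0, 0.0, 91.5]
contact_force: [-0.2, 0.0, -0.0]
width: 0.0651
```

Emit:
carry_out --plan '[[[0,0,0,0,0,-1],[0,0,0,0,0,-1],[0,0,0,0,0,-1],[0,0,0,0,0,-1],[0,0,0,0,0,-1],[0,0,0,0,0,-1],[0,0,0,0,0,-1],[0,0,0,0,0,-1],[0,0,0,0,0,-1],[0,0,0,0,0,-1],[0,0,0,0,0,-1],[0,0,0,0,0,-1]]]'

```text
clock: 8.95
tool_pos: [0.5956, -0.0197, 0.2644]
tcp_rot: [-180.0, -0.0, 163.5]
contact_force: [-0.0, -0.6, -0.3]
width: 0.0647
```

Emit:
carry_out --plan '[[[0,0,0,0,0,-1],[0,0,0,0,0,-1],[0,0,0,0,0,-1],[0,0,0,0,0,-1],[0,0,0,0,0,-1],[0,0,0,0,0,-1],[0,0,0,0,0,-1],[0,0,0,0,0,-1],[0,0,0,0,0,-1],[0,0,0,0,0,-1],[0,0,0,0,0,-1],[0,0,0,0,0,-1]]]'

```text
clock: 10.15
tool_pos: [0.5956, -0.0197, 0.2644]
tcp_rot: [180.0, -0.0, -124.5]
contact_force: [-0.1, 0.3, -0.0]
width: 0.0652
```

Emit:
carry_out --plan '[[[0,0,0,0,0,0],[0,0,0,0,0,0],[0,0,0,0,0,0],[0,0,0,0,0,0],[0,0,0,0,0,0]]]' --fingers 0 --newtons 25

```text
clock: 10.65
tool_pos: [0.5961, -0.0187, 0.265]
tcp_rot: [180.0, -0.0, -124.7]
contact_force: [-3.6, -0.9, 0.2]
width: 0.0395
```

```bash
python3 - <<'E'
from h import *
s=readout.get_state(); print(s["tool_pos"],s["tcp_rot"],s["q"].round(1),s["contact_force"],s["wrist_torque"],s["width"])
E
```

```text
[ 0.59608992 -0.01873345  0.26502373] [ 1.79969676e+02 -2.48838117e-02 -1.24743632e+02] [  -4.2    1.1  101.6   -0.    77.3 -149.5] [-3.57356503 -0.91677275  0.16081786] [-0.017244    0.53565908 -0.07399807] 0.0395278485617612
```

Emit:
carry_out --plan '[[[0,0,0,0,0,1],[0,0,0,0,0,1],[0,0,0,0,0,1],[0,0,0,0,0,1],[0,0,0,0,0,1],[0,0,0,0,0,1],[0,0,0,0,0,1],[0,0,0,0,0,1],[0,0,0,0,0,1],[0,0,0,0,0,1],[0,0,0,0,0,1],[0,0,0,0,0,1]]]'

```text
clock: 11.85
tool_pos: [0.5959, -0.0179, 0.265]
tcp_rot: [179.9, -0.1, 163.1]
contact_force: [-8.0, 9.2, 3.4]
width: 0.0394
```

Emit:
carry_out --plan '[[[0,0,0,0,0,1],[0,0,0,0,0,1],[0,0,0,0,0,1],[0,0,0,0,0,1],[0,0,0,0,0,1],[0,0,0,0,0,1],[0,0,0,0,0,1],[0,0,0,0,0,1],[0,0,0,0,0,1],[0,0,0,0,0,1],[0,0,0,0,0,1],[0,0,0,0,0,1]]]'

```text
clock: 13.05
tool_pos: [0.5964, -0.0175, 0.2651]
tcp_rot: [180.0, -0.2, 91.1]
contact_force: [2.2, 13.5, -0.8]
width: 0.0395
```

Emit:
carry_out --plan '[[[0,0,0,0,0,1],[0,0,0,0,0,1],[0,0,0,0,0,1],[0,0,0,0,0,1],[0,0,0,0,0,1],[0,0,0,0,0,1],[0,0,0,0,0,1],[0,0,0,0,0,1],[0,0,0,0,0,1],[0,0,0,0,0,1],[0,0,0,0,0,1],[0,0,0,0,0,1]]]'

```text
clock: 14.25
tool_pos: [0.5969, -0.0179, 0.2651]
tcp_rot: [-180.0, -0.2, 19.1]
contact_force: [12.9, 6.6, -6.8]
width: 0.0397
```

Emit:
carry_out --plan '[[[0,0,0,0,0,1],[0,0,0,0,0,1],[0,0,0,0,0,1],[0,0,0,0,0,1],[0,0,0,0,0,1],[0,0,0,0,0,1],[0,0,0,0,0,1],[0,0,0,0,0,1],[0,0,0,0,0,1],[0,0,0,0,0,1],[0,0,0,0,0,1],[0,0,0,0,0,1]]]'

```text
clock: 15.45
tool_pos: [0.5967, -0.0187, 0.2651]
tcp_rot: [-179.9, -0.1, -53.0]
contact_force: [8.4, -0.7, -4.7]
width: 0.0396
```

```bash
python3 - <<'E'
from h import *
s,p,d=snap("wrist"); print(s["tool_pos"],s["tcp_rot"],s["q"].round(1),s["contact_force"],s["wrist_torque"],s["width"])
for n in("side","top"):
    _,p,d=snap(n); cv2.imwrite(f"pics/{n}5.png",p)
    h=cv2.cvtColor(p,cv2.COLOR_BGR2HSV); red=((h[...,0]<8)|(h[...,0]>172))&(h[...,1]>60)&(h[...,2]>60)
    v,u=np.nonzero(red); X=ray(n,np.c_[u,v],.05)[:,:2]; k=np.linalg.norm(X-[.458,-.0394],axis=1)
    m=(k<.14)&(k>.08); print(n,[(a,b,x.round(3)) for a,b,x in zip(u[m],v[m],X[m])])
E
```

```text
[ 0.59673051 -0.01869072  0.2650522 ] [-1.79909541e+02 -8.32983958e-02 -5.29654239e+01] [ -4.2   1.1 101.6  -0.   77.2 138.7] [ 8.40391036 -0.74038994 -4.65733881] [-0.0716954  -1.3802052   0.02676436] 0.03956242092772929
side [(np.int64(308), np.int64(269), array([0.479, 0.052])), (np.int64(309), np.int64(270), array([0.478, 0.048])), (np.int64(310), np.int64(271), array([0.478, 0.044]))]
top []
```

Emit:
carry_out --plan '[[[0,0,0,0,0,1],[0,0,0,0,0,1],[0,0,0,0,0,1],[0,0,0,0,0,1],[0,0,0,0,0,0]]]'

```text
clock: 16.1
tool_pos: [0.5965, -0.0188, 0.2651]
tcp_rot: [-179.9, -0.0, -76.9]
contact_force: [5.5, -3.4, -3.4]
width: 0.0397
```

Emit:
carry_out --plan '[[[0,0,0,0,0,0],[0,0,0,0,0,0],[0,0,0,0,0,0],[0,0,0,0,0,-0.5],[0,0,0,0,0,-1],[0,0,0,0,0,-1],[0,0,0,0,0,-1],[0,0,0,0,0,-1],[0,0,0,0,0,-1],[0,0,0,0,0,-1],[0,0,0,0,0,-1],[0,0,0,0,0,-1]]]' --fingers 0.7

```text
clock: 17.3
tool_pos: [0.5962, -0.0186, 0.2652]
tcp_rot: [-180.0, 0.0, -25.4]
contact_force: [-0.0, -0.6, -0.5]
width: 0.0654
```

Emit:
carry_out --plan '[[[0,0,0,0,0,-1],[0,0,0,0,0,-1],[0,0,0,0,0,-1],[0,0,0,0,0,-1],[0,0,0,0,0,-1],[0,0,0,0,0,-1],[0,0,0,0,0,-1],[0,0,0,0,0,-1],[0,0,0,0,0,-1],[0,0,0,0,0,-1],[0,0,0,0,0,-1],[0,0,0,0,0,-1]]]'

```text
clock: 18.5
tool_pos: [0.5962, -0.0186, 0.2652]
tcp_rot: [-180.0, -0.0, 46.6]
contact_force: [-0.2, 0.5, 0.3]
width: 0.0651
```

Emit:
carry_out --plan '[[[0,0,0,0,0,-1],[0,0,0,0,0,-1],[0,0,0,0,0,-1],[0,0,0,0,0,-1],[0,0,0,0,0,-1],[0,0,0,0,0,-1],[0,0,0,0,0,-1],[0,0,0,0,0,-1],[0,0,0,0,0,-1],[0,0,0,0,0,-1],[0,0,0,0,0,-1],[0,0,0,0,0,-1]]]'

```text
clock: 19.7
tool_pos: [0.5962, -0.0186, 0.2652]
tcp_rot: [-180.0, -0.0, 118.6]
contact_force: [-0.3, -0.9, 0.0]
width: 0.0651
```

Emit:
carry_out --plan '[[[0,0,0,0,0,-1],[0,0,0,0,0,-1],[0,0,0,0,0,-1],[0,0,0,0,0,-1],[0,0,0,0,0,-1],[0,0,0,0,0,-1],[0,0,0,0,0,-1],[0,0,0,0,0,-1],[0,0,0,0,0,-1],[0,0,0,0,0,-1],[0,0,0,0,0,-1],[0,0,0,0,0,-1]]]'

```text
clock: 20.9
tool_pos: [0.5962, -0.0186, 0.2652]
tcp_rot: [180.0, -0.0, -169.4]
contact_force: [-1.0, 0.7, -0.4]
width: 0.0649
```

```bash
python3 - <<'E'
from h import *
s=readout.get_state(); print(s["tool_pos"],s["tcp_rot"],s["q"].round(1),s["contact_force"])
E
```

```text
[ 0.59623834 -0.01861187  0.26519921] [ 1.79997745e+02 -6.51306628e-04 -1.69415443e+02] [  -4.2    1.1  101.6    0.    77.3 -104.8] [-0.96023471  0.69085625 -0.44389016]
```

Emit:
carry_out --plan '[[[0,0,0,0,0,-1],[0,0,0,0,0,-1],[0,0,0,0,0,-1],[0,0,0,0,0,-1],[0,0,0,0,0,-1],[0,0,0,0,0,-1],[0,0,0,0,0,-1],[0,0,0,0,0,-1],[0,0,0,0,0,-1]]]'

```text
clock: 21.8
tool_pos: [0.5962, -0.0186, 0.2652]
tcp_rot: [180.0, 0.0, -115.4]
contact_force: [-0.5, -0.7, -0.6]
width: 0.0654
```

Emit:
carry_out --plan '[[[0,0,0,0,0,0],[0,0,0,0,0,0],[0,0,0,0,0,0],[0,0,0,0,0,0],[0,0,0,0,0,0],[0,0,0,0,0,1],[0,0,0,0,0,1],[0,0,0,0,0,1],[0,0,0,0,0,1],[0,0,0,0,0,1]]]' --fingers 0

```text
clock: 22.8
tool_pos: [0.5961, -0.0184, 0.2651]
tcp_rot: [179.9, -0.0, -146.0]
contact_force: [-5.6, 3.2, 2.4]
width: 0.0396
```

Emit:
carry_out --plan '[[[0,0,0,0,0,1],[0,0,0,0,0,1],[0,0,0,0,0,1],[0,0,0,0,0,1],[0,0,0,0,0,1],[0,0,0,0,0,1],[0,0,0,0,0,1],[0,0,0,0,0,1],[0,0,0,0,0,1],[0,0,0,0,0,1],[0,0,0,0,0,1],[0,0,0,0,0,1]]]'

```text
clock: 24.0
tool_pos: [0.5961, -0.0178, 0.2651]
tcp_rot: [179.9, -0.1, 142.1]
contact_force: [-2.9, 9.9, 2.2]
width: 0.0393
```

Emit:
carry_out --plan '[[[0,0,0,0,0,1],[0,0,0,0,0,1],[0,0,0,0,0,1],[0,0,0,0,0,1],[0,0,0,0,0,1],[0,0,0,0,0,1],[0,0,0,0,0,1],[0,0,0,0,0,1],[0,0,0,0,0,1],[0,0,0,0,0,1],[0,0,0,0,0,1],[0,0,0,0,0,1]]]'

```text
clock: 25.2
tool_pos: [0.5965, -0.0177, 0.2652]
tcp_rot: [180.0, -0.2, 70.1]
contact_force: [6.1, 10.7, -2.3]
width: 0.0396
```

Emit:
carry_out --plan '[[[0,0,0,0,0,1],[0,0,0,0,0,1],[0,0,0,0,0,1],[0,0,0,0,0,1],[0,0,0,0,0,1],[0,0,0,0,0,1],[0,0,0,0,0,1],[0,0,0,0,0,1],[0,0,0,0,0,1],[0,0,0,0,0,1],[0,0,0,0,0,1],[0,0,0,0,0,1]]]'

```text
clock: 26.4
tool_pos: [0.5968, -0.0182, 0.2652]
tcp_rot: [-179.9, -0.1, -2.0]
contact_force: [9.8, 5.3, -5.6]
width: 0.0395
```

Emit:
carry_out --plan '[[[0,0,0,0,0,1],[0,0,0,0,0,1],[0,0,0,0,0,1],[0,0,0,0,0,1],[0,0,0,0,0,1],[0,0,0,0,0,1],[0,0,0,0,0,1],[0,0,0,0,0,1],[0,0,0,0,0,1],[0,0,0,0,0,1],[0,0,0,0,0,1],[0,0,0,0,0,1]]]'

```text
clock: 27.6
tool_pos: [0.5965, -0.0187, 0.2652]
tcp_rot: [-179.9, -0.0, -74.0]
contact_force: [3.9, -0.2, -2.5]
width: 0.0394
```

```bash
python3 - <<'E'
from h import *
s=readout.get_state(); print(s["tool_pos"],s["tcp_rot"],s["q"].round(1),s["contact_force"])
E
```

```text
[ 0.59652916 -0.01865644  0.26518295] [-1.79932085e+02 -2.37227684e-02 -7.39625913e+01] [ -4.2   1.1 101.6   0.   77.2 159.7] [ 3.93262374 -0.21999991 -2.4676939 ]
```

Emit:
carry_out --plan '[[[0,0,0,0,0,0],[0,0,0,0,0,0],[0,0,0,0,0,0],[0,0,0,0,0,-0.5],[0,0,0,0,0,-1],[0,0,0,0,0,-1],[0,0,0,0,0,-1],[0,0,0,0,0,-1],[0,0,0,0,0,-1],[0,0,0,0,0,-1],[0,0,0,0,0,-1],[0,0,0,0,0,-1]]]' --fingers 0.7

```text
clock: 28.8
tool_pos: [0.5962, -0.0187, 0.2652]
tcp_rot: [180.0, 0.0, -22.3]
contact_force: [0.8, -0.6, -0.3]
width: 0.0649
```

Emit:
carry_out --plan '[[[0,0,0,0,0,-1],[0,0,0,0,0,-1],[0,0,0,0,0,-1],[0,0,0,0,0,-1],[0,0,0,0,0,-1],[0,0,0,0,0,-1],[0,0,0,0,0,-1],[0,0,0,0,0,-1],[0,0,0,0,0,-1],[0,0,0,0,0,-1],[0,0,0,0,0,-1],[0,0,0,0,0,-1]]]'

```text
clock: 30.0
tool_pos: [0.5962, -0.0187, 0.2652]
tcp_rot: [-180.0, 0.0, 49.7]
contact_force: [0.0, -0.3, -0.2]
width: 0.0648
```

Emit:
carry_out --plan '[[[0,0,0,0,0,-1],[0,0,0,0,0,-1],[0,0,0,0,0,-1],[0,0,0,0,0,-1],[0,0,0,0,0,-1],[0,0,0,0,0,-1],[0,0,0,0,0,-1],[0,0,0,0,0,-1],[0,0,0,0,0,-1],[0,0,0,0,0,-1],[0,0,0,0,0,-1],[0,0,0,0,0,-1]]]'

```text
clock: 31.2
tool_pos: [0.5962, -0.0187, 0.2652]
tcp_rot: [-180.0, -0.0, 121.7]
contact_force: [0.4, -0.0, -0.3]
width: 0.0652
```

Emit:
carry_out --plan '[[[0,0,0,0,0,-1],[0,0,0,0,0,-1],[0,0,0,0,0,-1],[0,0,0,0,0,-1],[0,0,0,0,0,-1],[0,0,0,0,0,-1],[0,0,0,0,0,-1],[0,0,0,0,0,-1],[0,0,0,0,0,-1],[0,0,0,0,0,-1],[0,0,0,0,0,-1],[0,0,0,0,0,-1]]]'

```text
clock: 32.4
tool_pos: [0.5962, -0.0187, 0.2652]
tcp_rot: [180.0, -0.0, -166.3]
contact_force: [-0.5, -0.5, -0.4]
width: 0.0647
```

```bash
python3 - <<'E'
from h import *
s=readout.get_state(); print(s["q"].round(1))
for n in("side","top"):
    _,p,d=snap(n); cv2.imwrite(f"pics/{n}6.png",p)
    h=cv2.cvtColor(p,cv2.COLOR_BGR2HSV); red=((h[...,0]<8)|(h[...,0]>172))&(h[...,1]>60)&(h[...,2]>60)
    v,u=np.nonzero(red); X=ray(n,np.c_[u,v],.05)[:,:2]; k=np.linalg.norm(X-[.458,-.0394],axis=1)
    m=(k<.14)&(k>.08); print(n,[(a,b,x.round(3)) for a,b,x in zip(u[m],v[m],X[m])])
E
```

```text
[  -4.2    1.1  101.6    0.    77.3 -107.9]
side [(np.int64(302), np.int64(274), array([0.46 , 0.056])), (np.int64(303), np.int64(274), array([0.461, 0.054])), (np.int64(304), np.int64(275), array([0.46, 0.05])), (np.int64(305), np.int64(276), array([0.46 , 0.047]))]
top []
```

Emit:
carry_out --plan '[[[0,0,0,0,0,-1],[0,0,0,0,0,-1],[0,0,0,0,0,-1],[0,0,0,0,0,-1],[0,0,0,0,0,-1],[0,0,0,0,0,-1],[0,0,0,0,0,-1],[0,0,0,0,0,-1]]]'

```text
clock: 33.3
tool_pos: [0.5962, -0.0187, 0.2651]
tcp_rot: [180.0, -0.0, -118.6]
contact_force: [0.4, -0.3, 0.5]
width: 0.0649
```

Emit:
carry_out --plan '[[[0,0,0,0,0,0],[0,0,0,0,0,0],[0,0,0,0,0,0],[0,0,0,0,0,0],[0,0,0,0,0,0],[0,0,0,0,0,1],[0,0,0,0,0,1]]]' --fingers 0

```text
clock: 34.0
tool_pos: [0.5961, -0.0185, 0.2651]
tcp_rot: [180.0, -0.0, -131.0]
contact_force: [-3.9, 1.3, 1.3]
width: 0.0395
```

Emit:
carry_out --plan '[[[0,0,0,0,0,1],[0,0,0,0,0,1],[0,0,0,0,0,1],[0,0,0,0,0,1],[0,0,0,0,0,1],[0,0,0,0,0,1],[0,0,0,0,0,1],[0,0,0,0,0,1],[0,0,0,0,0,1],[0,0,0,0,0,1],[0,0,0,0,0,1],[0,0,0,0,0,1]]]'

```text
clock: 35.2
tool_pos: [0.5961, -0.0179, 0.2651]
tcp_rot: [179.9, -0.1, 157.0]
contact_force: [-5.4, 8.7, 2.4]
width: 0.0396
```

Emit:
carry_out --plan '[[[0,0,0,0,0,1],[0,0,0,0,0,1],[0,0,0,0,0,1],[0,0,0,0,0,1],[0,0,0,0,0,1],[0,0,0,0,0,1],[0,0,0,0,0,1],[0,0,0,0,0,1],[0,0,0,0,0,1],[0,0,0,0,0,1],[0,0,0,0,0,1],[0,0,0,0,0,1]]]'

```text
clock: 36.4
tool_pos: [0.5964, -0.0177, 0.2651]
tcp_rot: [180.0, -0.2, 85.1]
contact_force: [3.7, 11.7, -1.0]
width: 0.0397
```

Emit:
carry_out --plan '[[[0,0,0,0,0,1],[0,0,0,0,0,1],[0,0,0,0,0,1],[0,0,0,0,0,1],[0,0,0,0,0,1],[0,0,0,0,0,1],[0,0,0,0,0,1],[0,0,0,0,0,1],[0,0,0,0,0,1],[0,0,0,0,0,1],[0,0,0,0,0,1],[0,0,0,0,0,1]]]'

```text
clock: 37.6
tool_pos: [0.5968, -0.018, 0.2652]
tcp_rot: [-179.9, -0.2, 13.0]
contact_force: [10.7, 7.7, -4.7]
width: 0.0398
```

Emit:
carry_out --plan '[[[0,0,0,0,0,1],[0,0,0,0,0,1],[0,0,0,0,0,1],[0,0,0,0,0,1],[0,0,0,0,0,1],[0,0,0,0,0,1],[0,0,0,0,0,1],[0,0,0,0,0,1],[0,0,0,0,0,1],[0,0,0,0,0,1],[0,0,0,0,0,0]]]'

```text
clock: 38.7
tool_pos: [0.5967, -0.0185, 0.2652]
tcp_rot: [-179.9, -0.1, -47.0]
contact_force: [7.9, 1.0, -4.5]
width: 0.0395
```

```bash
python3 - <<'E'
from h import *
s,p,d=snap("wrist"); print(s["q"].round(1),s["tcp_rot"]);cv2.imwrite("pics/w7.png",p)
n="side"; _,p,d=snap(n); cv2.imwrite(f"pics/{n}7.png",p)
cv2.imwrite("pics/c7.png",cv2.resize(p[210:350,230:430],None,fx=4,fy=4,interpolation=cv2.INTER_CUBIC))
E
```

```text
[ -4.2   1.1 101.6   0.   77.2 132.7] [-1.79903780e+02 -6.72313645e-02 -4.69552380e+01]
```

View pics/c7.png

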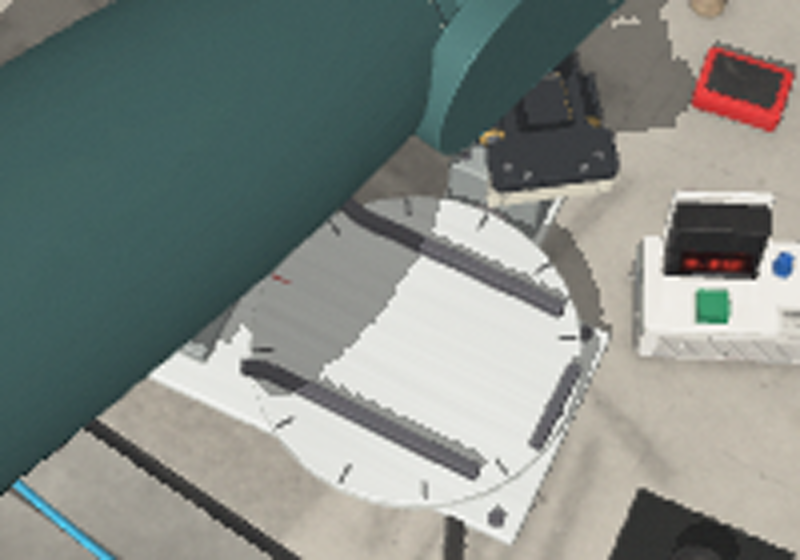

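Emit:
carry_out --plan '[[[0,0,0,0,0,0],[0,0,0,0,0,0],[0,0,0,0,0,0],[0,0,-0.6,0,0,-0.5],[0,0,-0.9,0,0,-1],[0,0,-0.8,0,0,-1],[0,0,-0.8,0,0,-1],[0,0,0,0,0,-1],[0,0,0,0,0,-1],[0,0,0,0,0,-1],[0,0,0,0,0,-1],[0,0,0,0,0,-1]]]' --fingers 0.7

```text
clock: 40.0
tool_pos: [0.5962, -0.0187, 0.4202]
tcp_rot: [180.0, 0.0, 4.5]
contact_force: [0.6, -0.1, 0.8]
width: 0.0649
```

Emit:
carry_out --plan '[[[0,0,0,0,0,-0.9],[-0.734,-0.392,0,0,0,0],[-0.734,-0.392,0,0,0,0],[-0.734,-0.392,0,0,0,0],[-0.734,-0.392,0,0,0,0],[-0.734,-0.392,0,0,0,0],[0,0,0,0,0,0],[0,0,0,0,0,0]]]'

```text
clock: 40.8
tool_pos: [0.3983, 0.0471, 0.4208]
tcp_rot: [180.0, -0.1, 9.7]
contact_force: [0.8, 0.4, 0.7]
width: 0.0653
```

```bash
python3 - <<'E'
from h import *
import pickle
s,p,d=snap("wrist"); print(s["tool_pos"],s["tcp_rot"],s["q"].round(1)); cv2.imwrite("pics/w8.png",p); pickle.dump((s,p,d),open("w8.pkl","wb"))
E
```

```text
[0.39827501 0.04714645 0.42077556] [ 1.79982626e+02 -1.11439211e-01  9.74843682e+00] [  3.1 -29.4 112.   -0.   97.3  83.4]
```

View pics/w8.png

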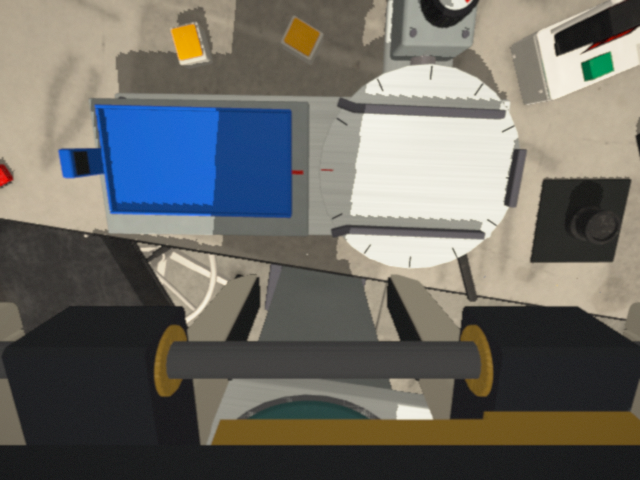

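```bash
python3 - <<'E'
from h import *
import pickle
s,p,d=pickle.load(open("w8.pkl","rb")); P=cloud("wrist",s,d)
h=cv2.cvtColor(p,cv2.COLOR_BGR2HSV); red=((h[...,0]<8)|(h[...,0]>172))&(h[...,1]>100)&(h[...,2]>60)
def mk(x0,y0,x1,y1,z):
    v,uu=np.nonzero(red[y0:y1,x0:x1]); X=ray("wrist",np.c_[uu+x0,v+y0],z,s)[:,:2]
    vm=np.linalg.svd(X-X.mean(0))[2][0]; return X.mean(0),np.degrees(np.arctan2(vm[1],vm[0]))%180,len(X)
M=mk(285,160,306,185,.055);D=mk(312,160,340,185,.05); print("ledge mark",M,"disc",D)
for nm,b,lo,hi in [("railA",(365,95,500,120),.057,.07),("railB",(360,220,480,240),.057,.07),("stop",(505,140,535,215),.057,.07),("trayfloor",(105,108,290,212),.056,.0615),("trayrim",(90,95,300,225),.0645,.075),("tab",(55,140,105,185),.1,.115),("or2",(165,10,215,70),.02,.035),("or3",(275,10,330,65),.02,.035),("box",(370,0,480,60),.066,.077),("knob",(400,0,480,30),.1,.115)]:
    try: print(nm,topface(P,b,lo,hi))
    except Exception as e: print(nm,e)
# rail-inner point fit
v,u=np.mgrid[0:480,0:640]
for nm,b in dict(A=(368,95,500,125),B=(360,215,480,242)).items():
    Q=P[b[1]:b[3],b[0]:b[2]].reshape(-1,3); Q=Q[(Q[:,2]>.058)&(Q[:,2]<.066),:2]; w=np.linalg.svd(Q-Q.mean(0))[2][0]; print(nm,Q.mean(0),np.degrees(np.arctan2(w[1],w[0]))%180)
Q=P[95:235,305:340].reshape(-1,3); 
e=[]
for r in range(100,232):
    row=P[r,300:345,2]; k=np.nonzero((row>.0525)&(row<.058))[0]
    if len(k): e.append(P[r,300+k[-1],:2])
e=np.array(e); w=np.linalg.svd(e-np.median(e,0))[2][0]; print("edge",len(e),np.median(e,0),np.degrees(np.arctan2(w[1],w[0]))%180)
E
```

```text
ledge mark (array([0.43898463, 0.07959785]), np.float64(97.5140721521147), 54) disc (array([0.44557133, 0.05214323]), np.float64(95.51683812078008), 15)
railA {'c': array([515.1, -34.9]), 'z': 61.3, 'size': array([124.8,   8.2]), 'long': -82.6, 'n': 1289}
railB {'c': array([400.3, -51. ]), 'z': 61.3, 'size': array([121. ,   8.7]), 'long': -82.6, 'n': 1004}
stop {'c': array([ 468.9, -130.6]), 'z': 61.2, 'size': array([55.6,  9.4]), 'long': 8.2, 'n': 589}
trayfloor {'c': array([431.8, 174.1]), 'z': 58.6, 'size': array([170.4,  94.5]), 'long': -81.6, 'n': 17846}
trayrim {'c': array([431.8, 173.9]), 'z': 67.3, 'size': array([178.7, 100.3]), 'long': -81.6, 'n': 2384}
tab {'c': array([418.5, 263.8]), 'z': 107.7, 'size': array([23.5, 11. ]), 'long': 9.1, 'n': 540}
or2 {'c': array([540.6, 204.8]), 'z': 25.3, 'size': array([34.1, 28. ]), 'long': 20.5, 'n': 1078}
or3 {'c': array([563.6,  96.1]), 'z': 25.3, 'size': array([33.8, 28.2]), 'long': 70.6, 'n': 1076}
box {'c': array([580.4, -20. ]), 'z': 71.2, 'size': array([62.9, 34.2]), 'long': -84.4, 'n': 2272}
knob {'c': array([581.5, -20.4]), 'z': 105.4, 'size': array([37.8, 12.8]), 'long': -81.3, 'n': 735}
A [ 0.51509186 -0.03570281] 97.29089883976798
B [ 0.40078308 -0.050667  ] 97.30485156850115
edge 130 [0.44578484 0.069551  ] 9.74989037487191
```

```bash
python3 - <<'E'
from h import *
import pickle
for f in ("w8.pkl","w2.pkl"):
    s,p,d=pickle.load(open(f,"rb")); P=cloud("wrist",s,d)
    m=((P[...,2]>.0525)&(P[...,2]<.057)).astype(np.uint8)
    Q=P[m>0]; L=(Q[:,:2]-[.458,-.0394]); a=np.radians(98.8); w=np.array([np.cos(a),np.sin(a)]);u=np.array([w[1],-w[0]])
    Y=L@w;X=L@u; k=(Y>.10)&(Y<.33)&(abs(X)<.08); X,Y=X[k],Y[k]
    # front edge: min Y per X bin; side edges: max/min X per Y bin
    def fit(a,b,fn,lo,hi):
        xs=[];ys=[]
        for t in np.arange(lo,hi,.004):
            q=b[(a>=t)&(a<t+.004)]
            if len(q)>3: xs.append(t+.002);ys.append(fn(q))
        c=np.polyfit(xs,ys,1); r=np.array(ys)-np.polyval(c,xs); g=abs(r)<.002
        c=np.polyfit(np.array(xs)[g],np.array(ys)[g],1); return np.degrees(np.arctan(c[0])),c[1],g.sum()
    print(f,"front",fit(X,Y,np.min,-.06,.06),"sides",fit(Y,X,np.max,.12,.30),fit(Y,X,np.min,.12,.3))
E
```

```text
w8.pkl front (np.float64(0.21163855100222537), np.float64(0.11007761840364629), np.int64(30)) sides (np.float64(0.03897072574722715), np.float64(0.0637235094723986), np.int64(45)) (np.float64(-0.03132924627539344), np.float64(-0.06485353985081681), np.int64(45))
w2.pkl front (np.float64(-0.04699216799768377), np.float64(0.1092629045368218), np.int64(29)) sides (np.float64(0.01529311541240534), np.float64(0.06453776267494761), np.int64(24)) (np.float64(3.117168255355441), np.float64(-0.07291085007470173), np.int64(2))
```

Emit:
carry_out --plan '[[[0.736,0.391,0,0,0,0],[0.736,0.391,0,0,0,0],[0.736,0.391,0,0,0,0],[0.736,0.391,0,0,0,0],[0.736,0.391,0,0,0,0],[0,0,0.8,0,0,0],[0,0,0.8,0,0,0],[0,0,0.8,0,0,0],[0,0,0.4,0,0,0],[0,0,0.31,0,0,0],[0,0,0,0,0,0]]]'

```text
clock: 41.95
tool_pos: [0.597, -0.0187, 0.262]
tcp_rot: [-179.9, 0.2, 9.7]
contact_force: [-0.2, -0.7, 1.3]
width: 0.0649
```

Emit:
carry_out --plan '[[[0,0,0,0,0,0],[0,0,0,0,0,0],[0,0,0,0,0,0],[0,0,0,0,0,0],[0,0,0,0,0,1],[0,0,0,0,0,1],[0,0,0,0,0,1],[0,0,0,0,0,1],[0,0,0,0,0,1],[0,0,0,0,0,1],[0,0,0,0,0,0.8],[0,0,0,0,0,0]]]' --fingers 0

```text
clock: 43.15
tool_pos: [0.5968, -0.0182, 0.2657]
tcp_rot: [-180.0, -0.1, -31.2]
contact_force: [-1.8, 1.9, 6.8]
width: 0.0394
```

Emit:
carry_out --plan '[[[0,0,0,0,0,0],[0,0,0,0,0,0],[0,0,0,0,0,0],[0,0,-0.6,0,0,0],[0,0,-0.9,0,0,0],[0,0,0,0,0,0]]]' --fingers 0.7

```text
clock: 43.75
tool_pos: [0.5973, -0.0184, 0.3458]
tcp_rot: [-179.8, -0.4, -31.0]
contact_force: [0.3, -0.3, 0.4]
width: 0.0651
```

```bash
python3 - <<'E'
from h import *
s=readout.get_state(); print(s["tool_pos"],s["tcp_rot"],s["q"].round(1))
E
```

```text
[ 0.59729592 -0.01838233  0.3458214 ] [-179.80342752   -0.39898141  -31.04773664] [ -4.2  -1.8  96.8  -0.   84.6 116.8]
```

```bash
cat >> h.py <<'E'
def go(x,y,yaw,s=None):
    s=s or readout.get_state(); p=s["tool_pos"]; y0=np.degrees(np.arctan2(rot(s)[1,0],rot(s)[0,0]))
    dy=(yaw-y0+180)%360-180; a=np.radians(yaw); d=np.array([x-p[0],y-p[1]])
    t=np.array([d@[np.cos(a),np.sin(a)],d@[np.sin(a),-np.cos(a)]])/.05
    print("z",p[2].round(4),"yaw0",y0.round(1),"q6",s["q"][5].round(),"| turn units",(-dy/6).round(2),"then xy units",t.round(3),"norm",np.linalg.norm(t).round(2))
E
python3 -c "
from h import *
go(.5636,.0961,-19.4)"
```

```text
z 0.3458 yaw0 -31.0 q6 117.0 | turn units -1.94 then xy units [-1.396 -1.936] norm 2.39
```

Emit:
carry_out --plan '[[[0,0,0,0,0,-0.97],[0,0,0,0,0,-0.97],[-0.465,-0.645,0,0,0,0],[-0.465,-0.645,0,0,0,0],[-0.465,-0.645,0,0,0,0],[0,0,0,0,0,0],[0,0,0,0,0,0]]]' --fingers 0.65

```text
clock: 44.45
tool_pos: [0.563, 0.0966, 0.3395]
tcp_rot: [180.0, -0.0, -19.3]
contact_force: [-0.5, 0.3, 0.8]
width: 0.0604
```

```bash
python3 - <<'E'
from h import *
s,p,d=snap("wrist"); cv2.imwrite("pics/w9.png",p); P=cloud("wrist",s,d)
print(s["tool_pos"]); r=topface(P,(230,180,410,330),.018,.035); print(r); go(*(r["c"]/1000),r["long"]-90,s)
E
```

```text
[0.56301157 0.09661833 0.33952045]
{'c': array([564.3,  96.6]), 'z': 25.5, 'size': array([33.4, 27.2]), 'long': 70.9, 'n': 1168}
z 0.3395 yaw0 -19.3 q6 117.0 | turn units -0.04 then xy units [ 0.024 -0.008] norm 0.03
```

Emit:
carry_out --plan '[[[0.02,0,0.9,0,0,0],[0,0,0.9,0,0,0],[0,0,0.8,0,0,0],[0,0,0.35,0,0,0],[0,0,0,0,0,0]]]'

```text
clock: 45.0
tool_pos: [0.5638, 0.0945, 0.1894]
tcp_rot: [179.9, 0.2, -19.5]
contact_force: [0.3, 0.1, 0.4]
width: 0.0606
```

Emit:
carry_out --plan '[[[0,0,0,0,0,0],[0,0,0,0,0,0],[0,0,0,0,0,0],[0,0,0,0,0,0],[0,0,-0.5,0,0,0],[0,0,-0.9,0,0,0],[0,0,-0.9,0,0,0],[0,0,0,0,0,0]]]' --fingers 0 --newtons 20

```text
clock: 45.8
tool_pos: [0.5648, 0.096, 0.3143]
tcp_rot: [-179.8, -0.5, -19.4]
contact_force: [0.5, -0.6, -0.8]
width: 0.0335
```

```bash
python3 -c "
from h import *
go(.4219,.2413,98.4)"
```

```text
z 0.3143 yaw0 -19.4 q6 117.0 | turn units -19.64 then xy units [ 3.293 -2.403] norm 4.08
```

Emit:
carry_out --plan '[[[0,0,-0.3,0,0,-0.982],[0,0,-0.3,0,0,-0.982],[0,0,0,0,0,-0.982],[0,0,0,0,0,-0.982],[0,0,0,0,0,-0.982],[0,0,0,0,0,-0.982],[0,0,0,0,0,-0.982],[0,0,0,0,0,-0.982],[0,0,0,0,0,-0.982],[0,0,0,0,0,-0.982]]]'

```text
clock: 46.8
tool_pos: [0.564, 0.0958, 0.3371]
tcp_rot: [180.0, -0.0, 39.7]
contact_force: [0.9, -0.1, 0.4]
width: 0.0342
```

Emit:
carry_out --plan '[[[0,0,0,0,0,-0.982],[0,0,0,0,0,-0.982],[0,0,0,0,0,-0.982],[0,0,0,0,0,-0.982],[0,0,0,0,0,-0.982],[0,0,0,0,0,-0.982],[0,0,0,0,0,-0.982],[0,0,0,0,0,-0.982],[0,0,0,0,0,-0.982],[0,0,0,0,0,-0.982]]]'

```text
clock: 47.8
tool_pos: [0.564, 0.0958, 0.3371]
tcp_rot: [180.0, 0.0, 98.6]
contact_force: [-0.6, 0.3, -0.1]
width: 0.0337
```

Emit:
carry_out --plan '[[[0.66,-0.48,0,0,0,0],[0.66,-0.48,0,0,0,0],[0.66,-0.48,0,0,0,0],[0.66,-0.48,0,0,0,0],[0.65,-0.48,0,0,0,0],[0,0,0,0,0,0],[0,0,0,0,0,0]]]'

```text
clock: 48.5
tool_pos: [0.421, 0.2414, 0.3373]
tcp_rot: [180.0, -0.0, 98.5]
contact_force: [0.3, 0.2, -0.3]
width: 0.0343
```

```bash
python3 -c "
from h import *
go(.4219,.2413,98.4)
s=readout.get_state();print(s['width'],s['tcp_rot'])
s,p,d=snap('wrist');cv2.imwrite('pics/w10.png',p)"
```

```text
z 0.3373 yaw0 98.5 q6 18.0 | turn units 0.02 then xy units [-0.005  0.018] norm 0.02
0.03426600822138964 [ 1.79952384e+02 -2.09503663e-03  9.85033789e+01]
```

View pics/w10.png

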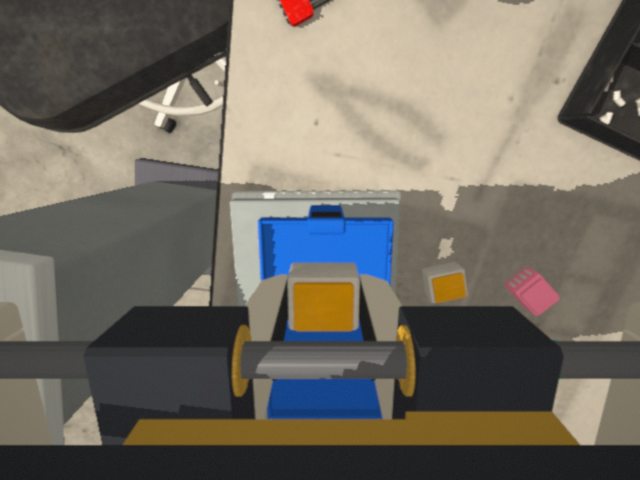

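Emit:
carry_out --plan '[[[0,0.015,0.8,0,0,0],[0,0,0.6,0,0,0],[0,0,0.2,0,0,0],[0,0,0.1,0,0,0],[0,0,0,0,0,0],[0,0,0,0,0,0]]]'

```text
clock: 49.15
tool_pos: [0.4228, 0.241, 0.2534]
tcp_rot: [179.9, -0.0, 98.4]
contact_force: [0.5, 0.3, -0.6]
width: 0.0336
```

Emit:
carry_out --plan '[[[0,0,0,0,0,0],[0,0,0,0,0,0],[0,0,0,0,0,0],[0,0,-0.4,0,0,0],[0,0,-0.8,0,0,0],[0,0,-0.6,0,0,0],[0,0,0,0,0,0]]]' --fingers 0.5

```text
clock: 49.85
tool_pos: [0.4225, 0.2413, 0.3467]
tcp_rot: [179.7, -0.1, 98.4]
contact_force: [-0.8, 0.3, 0.5]
width: 0.0467
```

```bash
python3 - <<'E'
from h import *
s,p,d=snap("wrist"); cv2.imwrite("pics/w11.png",p); P=cloud("wrist",s,d)
print(s["tool_pos"]); print("placed",topface(P,(250,180,390,340),.075,.095))
r=topface(P,(400,240,480,320),.018,.035); print("or2",r); go(*(r["c"]/1000),r["long"]+90,s)
E
```

```text
[0.42247481 0.24134014 0.3466582 ]
placed {'c': array([422.7, 240.6]), 'z': 84.3, 'size': array([34.1, 28. ]), 'long': 8.1, 'n': 1625}
or2 {'c': array([540.7, 206. ]), 'z': 25.2, 'size': array([34.2, 27.6]), 'long': 21.4, 'n': 1046}
z 0.3467 yaw0 98.4 q6 18.0 | turn units -2.17 then xy units [-1.521  1.944] norm 2.47
```

Emit:
carry_out --plan '[[[0,0,0,0,0,-0.72],[0,0,0,0,0,-0.72],[0,0,0,0,0,-0.72],[-0.507,0.648,0,0,0,0],[-0.507,0.648,0,0,0,0],[-0.507,0.648,0,0,0,0],[0,0,0,0,0,0],[0,0,0.9,0,0,0],[0,0,0.9,0,0,0],[0,0,0.8,0,0,0],[0,0,0.4,0,0,0],[0,0,0,0,0,0]]]'

```text
clock: 51.1
tool_pos: [0.5392, 0.2056, 0.1889]
tcp_rot: [-179.8, -0.0, 111.4]
contact_force: [-0.7, -1.1, 0.1]
width: 0.0467
```

Emit:
carry_out --plan '[[[0,0,0,0,0,0],[0,0,0,0,0,0],[0,0,0,0,0,0],[0,0,0,0,0,0],[0,0,-0.5,0,0,0],[0,0,-0.9,0,0,0],[0,0,-0.9,0,0,0],[0,0,-0.6,0,0,0],[0,0,0,0,0,0],[0,0,0,0,0,0]]]' --fingers 0

```text
clock: 52.1
tool_pos: [0.5402, 0.2056, 0.3374]
tcp_rot: [179.9, 0.0, 111.3]
contact_force: [-0.2, -0.0, -0.6]
width: 0.0338
```

```bash
python3 -c "
from h import *
go(.4268,.2076,98.4)"
```

```text
z 0.3374 yaw0 111.3 q6 -3.0 | turn units 2.16 then xy units [ 0.37  -2.238] norm 2.27
```

Emit:
carry_out --plan '[[[0,0,0,0,0,0.72],[0,0,0,0,0,0.72],[0,0,0,0,0,0.72],[0.123,-0.746,0,0,0,0],[0.123,-0.746,0,0,0,0],[0.123,-0.746,0,0,0,0],[0,0,0,0,0,0],[0,0,0,0,0,0]]]'

```text
clock: 52.9
tool_pos: [0.4265, 0.2076, 0.3362]
tcp_rot: [-180.0, 0.0, 98.4]
contact_force: [0.6, -0.2, -0.1]
width: 0.0335
```

Emit:
carry_out --plan '[[[0,0,0.8,0,0,0],[0,0,0.6,0,0,0],[0,0,0.2,0,0,0],[0,0,0.1,0,0,0],[0,0,0,0,0,0],[0,0,0,0,0,0]]]'

```text
clock: 53.5
tool_pos: [0.4275, 0.2077, 0.2532]
tcp_rot: [179.9, -0.0, 98.4]
contact_force: [0.1, 1.3, -0.4]
width: 0.0335
```

Emit:
carry_out --plan '[[[0,0,0,0,0,0],[0,0,0,0,0,0],[0,0,0,0,0,0],[0,0,-0.4,0,0,0],[0,0,-0.8,0,0,0],[0,0,-0.6,0,0,0],[0,0,0,0,0,0]]]' --fingers 0.5

```text
clock: 54.2
tool_pos: [0.4273, 0.2078, 0.3467]
tcp_rot: [179.7, -0.1, 98.4]
contact_force: [1.1, -0.8, -0.4]
width: 0.0464
```

```bash
python3 - <<'E'
from h import *
s,p,d=snap("wrist"); cv2.imwrite("pics/w12.png",p); P=cloud("wrist",s,d)
print(s["tool_pos"])
m=(P[...,2]>.075)&(P[...,2]<.095); n,l,st,ce=cv2.connectedComponentsWithStats(m.astype(np.uint8)); print([(st[i],ce[i].round(),P[l==i].mean(0).round(4)) for i in range(1,n) if st[i,4]>300])
go(.5304,-.2976,124,s)
E
```

```text
[0.42728891 0.20776913 0.34668953]
[(array([ 299,  182,   48,   39, 1839], dtype=int32), array([322., 201.]), array([0.4225, 0.2417, 0.0835])), (array([ 299,  227,   47,   38, 1697], dtype=int32), array([322., 246.]), array([0.4271, 0.2092, 0.0834]))]
z 0.3467 yaw0 98.4 q6 14.0 | turn units -4.27 then xy units [-9.533 -3.942] norm 10.32
```

Emit:
carry_out --plan '[[[0,0,0,0,0,-0.854],[0,0,0,0,0,-0.854],[0,0,0,0,0,-0.854],[0,0,0,0,0,-0.854],[0,0,0,0,0,-0.854],[-0.867,-0.358,0,0,0,0],[-0.867,-0.358,0,0,0,0],[-0.867,-0.358,0,0,0,0],[-0.867,-0.358,0,0,0,0],[-0.867,-0.358,0,0,0,0],[-0.867,-0.358,0,0,0,0]]]' --fingers 0.65

```text
clock: 55.35
tool_pos: [0.4832, -0.07, 0.3411]
tcp_rot: [-180.0, -0.0, 124.0]
contact_force: [0.6, 0.7, 0.2]
width: 0.0607
```

Emit:
carry_out --plan '[[[-0.867,-0.358,0,0,0,0],[-0.867,-0.358,0,0,0,0],[-0.867,-0.358,0,0,0,0],[-0.867,-0.358,0,0,0,0],[-0.867,-0.358,0,0,0,0],[0,0,0,0,0,0],[0,0,0,0,0,0]]]'

```text
clock: 56.05
tool_pos: [0.5303, -0.2984, 0.3404]
tcp_rot: [-180.0, -0.1, 123.9]
contact_force: [-0.0, -0.3, -0.6]
width: 0.0603
```

```bash
python3 - <<'E'
from h import *
s,p,d=snap("wrist"); cv2.imwrite("pics/w13.png",p); P=cloud("wrist",s,d)
print(s["tool_pos"]); r=topface(P,(220,160,420,330),.016,.035); print(r); go(*(r["c"]/1000),r["long"]+90,s)
E
```

```text
[ 0.53029622 -0.29844466  0.34043746]
{'c': array([ 530.7, -297.1]), 'z': 21.4, 'size': array([33. , 28.2]), 'long': 33.6, 'n': 1207}
z 0.3404 yaw0 123.9 q6 -66.0 | turn units 0.05 then xy units [0.018 0.022] norm 0.03
```

View pics/w13.png

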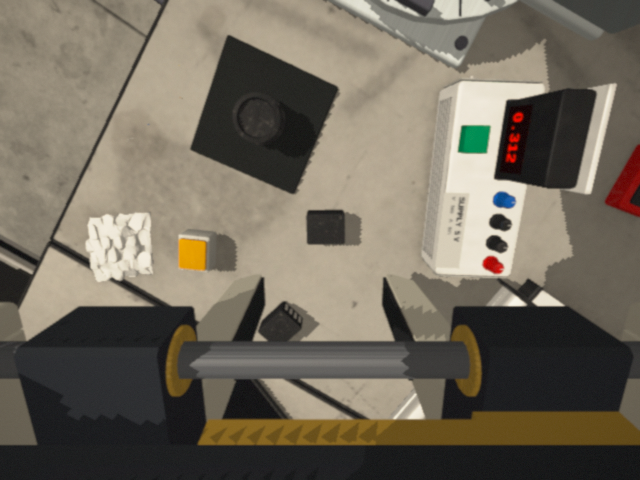

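Emit:
carry_out --plan '[[[0.02,0.02,0.9,0,0,0],[0,0,0.9,0,0,0],[0,0,0.8,0,0,0],[0,0,0.4,0,0,0],[0,0,0,0,0,0]]]'

```text
clock: 56.6
tool_pos: [0.5302, -0.2947, 0.1895]
tcp_rot: [-179.9, -0.2, 124.1]
contact_force: [0.2, -0.1, 0.6]
width: 0.0602
```

Emit:
carry_out --plan '[[[0,0,0,0,0,0],[0,0,0,0,0,0],[0,0,0,0,0,0],[0,0,0,0,0,0],[0,0,-0.5,0,0,0],[0,0,-0.9,0,0,0],[0,0,-0.9,0,0,0],[0,0,-0.6,0,0,0],[0,0,0,0,0,0],[0,0,0,0,0,0]]]' --fingers 0

```text
clock: 57.6
tool_pos: [0.5306, -0.2964, 0.3376]
tcp_rot: [180.0, 0.1, 124.0]
contact_force: [-0.0, 0.7, -1.2]
width: 0.0337
```

```bash
python3 -c "
from h import *
go(.4318,.174,98.4)"
```

```text
z 0.3376 yaw0 124.0 q6 -66.0 | turn units 4.27 then xy units [ 9.595 -0.582] norm 9.61
```

Emit:
carry_out --plan '[[[0,0,0,0,0,0.854],[0,0,0,0,0,0.854],[0,0,0,0,0,0.854],[0,0,0,0,0,0.854],[0,0,0,0,0,0.854],[0.872,-0.053,0,0,0,0],[0.872,-0.053,0,0,0,0],[0.872,-0.053,0,0,0,0],[0.872,-0.053,0,0,0,0],[0.872,-0.053,0,0,0,0]]]'

```text
clock: 58.6
tool_pos: [0.4849, -0.0812, 0.3354]
tcp_rot: [-179.9, -0.0, 98.4]
contact_force: [0.9, -0.1, 0.0]
width: 0.0337
```

Emit:
carry_out --plan '[[[0.872,-0.053,0,0,0,0],[0.872,-0.053,0,0,0,0],[0.872,-0.053,0,0,0,0],[0.872,-0.053,0,0,0,0],[0.872,-0.053,0,0,0,0],[0.872,-0.053,0,0,0,0],[0,0,0,0,0,0],[0,0,0,0,0,0]]]'

```text
clock: 59.4
tool_pos: [0.4315, 0.1744, 0.3357]
tcp_rot: [-179.9, 0.0, 98.5]
contact_force: [0.1, 0.1, -1.0]
width: 0.0335
```

```bash
python3 -c "
from h import *
go(.4318,.174,98.4)"
```

```text
z 0.3357 yaw0 98.5 q6 10.0 | turn units 0.02 then xy units [-0.009  0.004] norm 0.01
```

Emit:
carry_out --plan '[[[0,0,0.8,0,0,0],[0,0,0.6,0,0,0],[0,0,0.2,0,0,0],[0,0,0.1,0,0,0],[0,0,0,0,0,0],[0,0,0,0,0,0]]]'

```text
clock: 60.0
tool_pos: [0.4324, 0.1734, 0.2532]
tcp_rot: [179.9, -0.0, 98.3]
contact_force: [-0.4, 0.4, 0.3]
width: 0.0338
```

Emit:
carry_out --plan '[[[0,0,0,0,0,0],[0,0,0,0,0,0],[0,0,0,0,0,0],[0,0,-0.4,0,0,0],[0,0,-0.8,0,0,0],[0,0,-0.6,0,0,0],[0,0,0,0,0,0]]]' --fingers 0.5

```text
clock: 60.7
tool_pos: [0.4323, 0.174, 0.3466]
tcp_rot: [179.7, -0.1, 98.4]
contact_force: [0.7, -0.5, 0.7]
width: 0.0464
```

```bash
python3 - <<'E'
from h import *
s,p,d=snap("wrist"); cv2.imwrite("pics/w14.png",p); P=cloud("wrist",s,d)
print(s["tool_pos"])
m=(P[...,2]>.075)&(P[...,2]<.095); n,l,st,ce=cv2.connectedComponentsWithStats(m.astype(np.uint8)); print([(st[i],ce[i].round(),P[l==i].mean(0).round(4)) for i in range(1,n) if st[i,4]>300])
print("rimtab",topface(P,(200,60,440,200),.1,.115))
go(.5493,-.4043,167.7,s)
E
```

```text
[0.43225114 0.17395611 0.34657574]
[(array([ 298,  131,   50,   42, 2064], dtype=int32), array([322., 151.]), array([0.4226, 0.241 , 0.0835])), (array([ 298,  181,   49,   40, 1882], dtype=int32), array([322., 200.]), array([0.4273, 0.2081, 0.0834])), (array([ 299,  228,   47,   38, 1709], dtype=int32), array([322., 247.]), array([0.432 , 0.1737, 0.0803]))]
rimtab {'c': array([418.9, 265.2]), 'z': 108.2, 'size': array([23.8, 11. ]), 'long': 8.3, 'n': 784}
z 0.3466 yaw0 98.4 q6 10.0 | turn units -11.55 then xy units [ -4.751 -10.801] norm 11.8
```

Emit:
carry_out --plan '[[[0,0,0,0,0,-0.963],[0,0,0,0,0,-0.963],[0,0,0,0,0,-0.963],[0,0,0,0,0,-0.963],[0,0,0,0,0,-0.963],[0,0,0,0,0,-0.963],[0,0,0,0,0,-0.963],[0,0,0,0,0,-0.963],[0,0,0,0,0,-0.963],[0,0,0,0,0,-0.963],[0,0,0,0,0,-0.963],[0,0,0,0,0,-0.963]]]' --fingers 0.65

```text
clock: 61.95
tool_pos: [0.4318, 0.1738, 0.3408]
tcp_rot: [-180.0, -0.1, 168.0]
contact_force: [-0.1, -0.2, 0.3]
width: 0.0604
```

Emit:
carry_out --plan '[[[-0.3655,-0.831,0,0,0,0],[-0.3655,-0.831,0,0,0,0],[-0.3655,-0.831,0,0,0,0],[-0.3655,-0.831,0,0,0,0],[-0.3655,-0.831,0,0,0,0],[-0.3655,-0.831,0,0,0,0],[-0.3655,-0.831,0,0,0,0],[-0.3655,-0.831,0,0,0,0],[-0.3655,-0.831,0,0,0,0],[-0.3655,-0.831,0,0,0,0],[-0.3655,-0.831,0,0,0,0],[-0.3655,-0.831,0,0,0,0]]]'

```text
clock: 63.15
tool_pos: [0.5402, -0.362, 0.3405]
tcp_rot: [180.0, -0.1, 167.7]
contact_force: [0.2, 0.4, 0.3]
width: 0.0604
```

Emit:
carry_out --plan '[[[-0.3655,-0.831,0,0,0,0],[0,0,0,0,0,0],[0,0,0,0,0,0]]]'

```text
clock: 63.45
tool_pos: [0.5491, -0.4051, 0.3401]
tcp_rot: [179.9, -0.1, 167.7]
contact_force: [-0.1, 0.1, -0.1]
width: 0.0604
```

```bash
python3 - <<'E'
from h import *
s,p,d=snap("wrist"); cv2.imwrite("pics/w15.png",p); P=cloud("wrist",s,d)
print(s["tool_pos"]); r=topface(P,(220,160,420,330),.016,.035); print(r); go(*(r["c"]/1000),r["long"]+90,s)
cv2.imwrite("pics/c15.png",cv2.resize(p[180:300,240:400],None,fx=4,fy=4,interpolation=cv2.INTER_CUBIC))
E
```

```text
[ 0.54910299 -0.40511836  0.3401278 ]
{'c': array([ 549.1, -403.9]), 'z': 21.4, 'size': array([33., 28.]), 'long': 77.8, 'n': 1190}
z 0.3401 yaw0 167.7 q6 -116.0 | turn units -0.02 then xy units [0.005 0.024] norm 0.02
```

View pics/c15.png

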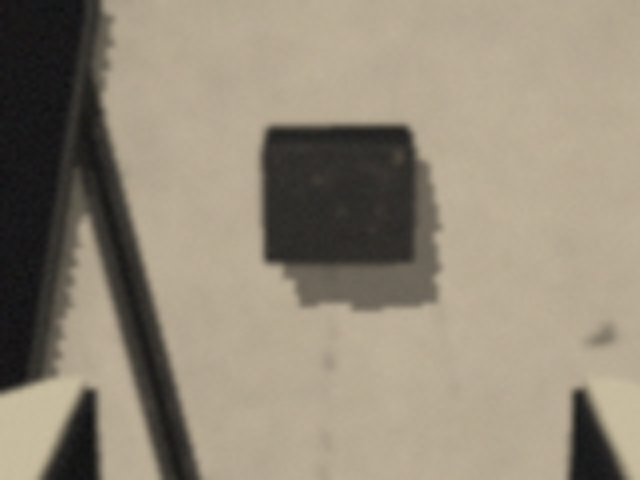

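Emit:
carry_out --plan '[[[0,0.02,0.9,0,0,0],[0,0,0.9,0,0,0],[0,0,0.8,0,0,0],[0,0,0.4,0,0,0],[0,0,0,0,0,0]]]' --fingers 0.52

```text
clock: 64.0
tool_pos: [0.549, -0.4017, 0.1893]
tcp_rot: [179.9, -0.2, 167.8]
contact_force: [-0.5, 0.2, 0.3]
width: 0.0488
```

Emit:
carry_out --plan '[[[0,0,0,0,0,0],[0,0,0,0,0,0],[0,0,0,0,0,0],[0,0,0,0,0,0],[0,0,-0.5,0,0,0],[0,0,-0.9,0,0,0],[0,0,-0.9,0,0,0],[0,0,-0.6,0,0,0],[0,0,0,0,0,0],[0,0,0,0,0,0]]]' --fingers 0

```text
clock: 65.0
tool_pos: [0.5494, -0.4035, 0.3379]
tcp_rot: [-180.0, 0.1, 167.7]
contact_force: [1.3, 0.7, 0.1]
width: 0.0339
```

```bash
python3 -c "
from h import *
go(.4368,.1404,98.4)"
```

```text
z 0.3379 yaw0 167.7 q6 -116.0 | turn units 11.55 then xy units [11.089 -0.638] norm 11.11
```

Turn 12 × 0.963, then 12 rows of (0.924, −0.053).

Emit:
carry_out --plan '[[[0,0,0,0,0,0.963],[0,0,0,0,0,0.963],[0,0,0,0,0,0.963],[0,0,0,0,0,0.963],[0,0,0,0,0,0.963],[0,0,0,0,0,0.963],[0,0,0,0,0,0.963],[0,0,0,0,0,0.963],[0,0,0,0,0,0.963],[0,0,0,0,0,0.963],[0,0,0,0,0,0.963],[0,0,0,0,0,0.963]]]'

```text
clock: 66.2
tool_pos: [0.5493, -0.4034, 0.3352]
tcp_rot: [-179.9, -0.1, 98.2]
contact_force: [0.5, -0.1, -0.1]
width: 0.0337
```

Emit:
carry_out --plan '[[[0.924,-0.053,0,0,0,0],[0.924,-0.053,0,0,0,0],[0.924,-0.053,0,0,0,0],[0.924,-0.053,0,0,0,0],[0.924,-0.053,0,0,0,0],[0.924,-0.053,0,0,0,0],[0.924,-0.053,0,0,0,0],[0.924,-0.053,0,0,0,0],[0.924,-0.053,0,0,0,0],[0.924,-0.053,0,0,0,0],[0.924,-0.053,0,0,0,0],[0.924,-0.053,0,0,0,0]]]'

```text
clock: 67.4
tool_pos: [0.436, 0.1419, 0.3358]
tcp_rot: [-179.9, 0.0, 98.4]
contact_force: [1.7, -0.2, -0.3]
width: 0.0341
```

Emit:
carry_out --plan '[[[0,0,0,0,0,0],[0,0,0,0,0,0]]]'

```text
clock: 67.6
tool_pos: [0.4367, 0.141, 0.3359]
tcp_rot: [-179.9, 0.0, 98.5]
contact_force: [0.4, 0.4, -0.7]
width: 0.0338
```

```bash
python3 -c "
from h import *
go(.4368,.1404,98.4)"
```

```text
z 0.3359 yaw0 98.5 q6 6.0 | turn units 0.02 then xy units [-0.013  0.   ] norm 0.01
```

Emit:
carry_out --plan '[[[-0.013,0,0.8,0,0,0],[0,0,0.6,0,0,0],[0,0,0.2,0,0,0],[0,0,0.1,0,0,0],[0,0,0,0,0,0],[0,0,0,0,0,0]]]'

```text
clock: 68.2
tool_pos: [0.4376, 0.1391, 0.2531]
tcp_rot: [179.9, -0.0, 98.3]
contact_force: [1.0, -0.0, -0.3]
width: 0.034
```

Emit:
carry_out --plan '[[[0,0,0,0,0,0],[0,0,0,0,0,0],[0,0,0,0,0,0],[0,0,-0.4,0,0,0],[0,0,-0.8,0,0,0],[0,0,-0.6,0,0,0],[0,0,0,0,0,0]]]' --fingers 0.5

```text
clock: 68.9
tool_pos: [0.4376, 0.1398, 0.3465]
tcp_rot: [179.7, -0.0, 98.4]
contact_force: [0.0, 0.2, 0.0]
width: 0.0463
```

```bash
python3 - <<'E'
from h import *
s,p,d=snap("wrist"); cv2.imwrite("pics/w16.png",p); P=cloud("wrist",s,d)
print(s["tool_pos"])
m=(P[...,2]>.075)&(P[...,2]<.095); n,l,st,ce=cv2.connectedComponentsWithStats(m.astype(np.uint8)); print([(st[i],ce[i].round(),P[l==i].mean(0).round(4)) for i in range(1,n) if st[i,4]>300])
go(.4446,-.3821,27.7,s)
E
```

```text
[0.43755365 0.13977332 0.34654331]
[(array([ 296,   75,   52,   46, 2312], dtype=int32), array([322.,  98.]), array([0.4227, 0.2401, 0.0835])), (array([ 297,  130,   50,   42, 2072], dtype=int32), array([322., 150.]), array([0.4275, 0.2074, 0.0835])), (array([ 298,  181,   48,   40, 1896], dtype=int32), array([322., 200.]), array([0.4323, 0.1732, 0.0804])), (array([ 299,  228,   46,   38, 1724], dtype=int32), array([322., 247.]), array([0.4373, 0.1395, 0.0803]))]
z 0.3465 yaw0 98.4 q6 6.0 | turn units 11.78 then xy units [-4.727  9.307] norm 10.44
```

Turn 12 × 0.982, then 11 rows of (−0.43, 0.846).

Emit:
carry_out --plan '[[[0,0,0,0,0,0.982],[0,0,0,0,0,0.982],[0,0,0,0,0,0.982],[0,0,0,0,0,0.982],[0,0,0,0,0,0.982],[0,0,0,0,0,0.982],[0,0,0,0,0,0.982],[0,0,0,0,0,0.982],[0,0,0,0,0,0.982],[0,0,0,0,0,0.982],[0,0,0,0,0,0.982],[0,0,0,0,0,0.982]]]' --fingers 0.65

```text
clock: 70.15
tool_pos: [0.437, 0.1397, 0.3408]
tcp_rot: [-180.0, 0.1, 27.5]
contact_force: [-0.2, -0.0, 0.2]
width: 0.0604
```

Emit:
carry_out --plan '[[[-0.43,0.846,0,0,0,0],[-0.43,0.846,0,0,0,0],[-0.43,0.846,0,0,0,0],[-0.43,0.846,0,0,0,0],[-0.43,0.846,0,0,0,0],[-0.43,0.846,0,0,0,0],[-0.43,0.846,0,0,0,0],[-0.43,0.846,0,0,0,0],[-0.43,0.846,0,0,0,0],[-0.43,0.846,0,0,0,0],[-0.43,0.846,0,0,0,0]]]'

```text
clock: 71.25
tool_pos: [0.4434, -0.3843, 0.3407]
tcp_rot: [-179.9, 0.0, 27.7]
contact_force: [1.2, 0.6, 0.1]
width: 0.0604
```

Emit:
carry_out --plan '[[[0,0,0,0,0,0],[0,0,0,0,0,0]]]'

```text
clock: 71.45
tool_pos: [0.4437, -0.3829, 0.3404]
tcp_rot: [-179.9, 0.0, 27.6]
contact_force: [-1.1, 0.6, 0.6]
width: 0.0603
```

```bash
python3 - <<'E'
from h import *
s,p,d=snap("wrist"); cv2.imwrite("pics/w17.png",p); P=cloud("wrist",s,d)
print(s["tool_pos"]); r=topface(P,(270,160,370,330),.022,.03); print(r); go(*(r["c"]/1000),r["long"]+90,s)
h=cv2.cvtColor(p,cv2.COLOR_BGR2HSV); o=cv2.inRange(h,(10,120,90),(28,255,255)); o[300:]=0; v,u=np.nonzero(o); print(u.mean(),v.mean(),len(u),ray("wrist",[(u.mean(),v.mean())],.026,s))
E
```

```text
[ 0.44368425 -0.38286374  0.34041388]
{'c': array([ 444.9, -382.3]), 'z': 25.7, 'size': array([32.2, 26.3]), 'long': -62.5, 'n': 898}
z 0.3404 yaw0 27.6 q6 19.0 | turn units 0.02 then xy units [0.027 0.001] norm 0.03
402.39464594127804 239.96286701208982 1158 [[ 0.46665739 -0.44785199  0.026     ]]
```

Emit:
carry_out --plan '[[[0.025,0,0.9,0,0,0],[0,0,0.9,0,0,0],[0,0,0.8,0,0,0],[0,0,0.4,0,0,0],[0,0,0,0,0,0]]]' --fingers 0.55

```text
clock: 72.0
tool_pos: [0.4448, -0.3798, 0.1895]
tcp_rot: [-179.8, 0.1, 27.8]
contact_force: [0.4, 0.3, 0.6]
width: 0.0513
```

Emit:
carry_out --plan '[[[0,0,0,0,0,0],[0,0,0,0,0,0],[0,0,0,0,0,0],[0,0,0,0,0,0],[0,0,-0.5,0,0,0],[0,0,-0.9,0,0,0],[0,0,-0.9,0,0,0],[0,0,-0.6,0,0,0],[0,0,0,0,0,0],[0,0,0,0,0,0]]]' --fingers 0

```text
clock: 73.0
tool_pos: [0.445, -0.3816, 0.3379]
tcp_rot: [179.9, -0.0, 27.7]
contact_force: [-0.8, -0.1, -1.3]
width: 0.0339
```

```bash
python3 -c "
from h import *
go(.4417,.1067,98.4)"
```

```text
z 0.3379 yaw0 27.7 q6 19.0 | turn units -11.79 then xy units [9.67  1.362] norm 9.77
```

Emit:
carry_out --plan '[[[0,0,0,0,0,-0.983],[0,0,0,0,0,-0.983],[0,0,0,0,0,-0.983],[0,0,0,0,0,-0.983],[0,0,0,0,0,-0.983],[0,0,0,0,0,-0.983],[0,0,0,0,0,-0.983],[0,0,0,0,0,-0.983],[0,0,0,0,0,-0.983],[0,0,0,0,0,-0.983],[0,0,0,0,0,-0.983],[0,0,0,0,0,-0.983]]]'

```text
clock: 74.2
tool_pos: [0.4449, -0.3816, 0.3353]
tcp_rot: [-179.9, -0.1, 98.7]
contact_force: [-0.0, 0.7, -0.6]
width: 0.0339
```

Emit:
carry_out --plan '[[[0.879,0.124,0,0,0,0],[0.879,0.124,0,0,0,0],[0.879,0.124,0,0,0,0],[0.879,0.124,0,0,0,0],[0.879,0.124,0,0,0,0],[0.879,0.124,0,0,0,0],[0.879,0.124,0,0,0,0],[0.879,0.124,0,0,0,0],[0.879,0.124,0,0,0,0],[0.879,0.124,0,0,0,0],[0.879,0.124,0,0,0,0],[0,0,0,0,0,0]]]'

```text
clock: 75.4
tool_pos: [0.4407, 0.1104, 0.3356]
tcp_rot: [-179.9, -0.1, 98.7]
contact_force: [-0.5, 0.3, -0.4]
width: 0.0341
```

Emit:
carry_out --plan '[[[0,0,0,0,0,0],[0,0,0,0,0,0]]]'

```text
clock: 75.6
tool_pos: [0.4413, 0.1059, 0.3363]
tcp_rot: [-179.9, 0.0, 98.4]
contact_force: [-0.2, 0.2, 0.2]
width: 0.034
```

```bash
python3 -c "
from h import *
go(.4417,.1067,98.4)"
```

```text
z 0.3363 yaw0 98.4 q6 2.0 | turn units 0.01 then xy units [0.015 0.009] norm 0.02
```

Emit:
carry_out --plan '[[[0.02,0.01,0.8,0,0,0],[0,0,0.6,0,0,0],[0,0,0.2,0,0,0],[0,0,0.1,0,0,0],[0,0,0,0,0,0],[0,0,0,0,0,0]]]'

```text
clock: 76.2
tool_pos: [0.4421, 0.1071, 0.2533]
tcp_rot: [179.9, -0.0, 98.4]
contact_force: [0.4, 0.2, -0.7]
width: 0.0337
```

Emit:
carry_out --plan '[[[0,0,0,0,0,0],[0,0,0,0,0,0],[0,0,0,0,0,0],[0,0,-0.4,0,0,0],[0,0,-0.8,0,0,0],[0,0,-0.9,0,0,0],[0,0,-0.7,0,0,0],[0,0,0,0,0,0]]]' --fingers 0.5

```text
clock: 77.0
tool_pos: [0.4419, 0.1077, 0.3973]
tcp_rot: [179.6, -0.0, 98.5]
contact_force: [0.2, -0.3, -0.5]
width: 0.0467
```

```bash
python3 - <<'E'
from h import *
s,p,d=snap("wrist"); cv2.imwrite("pics/w18.png",p); P=cloud("wrist",s,d)
print(s["tool_pos"])
m=(P[...,2]>.075)&(P[...,2]<.095); n,l,st,ce=cv2.connectedComponentsWithStats(m.astype(np.uint8)); print([(st[i],ce[i].round(),P[l==i].mean(0).round(4)) for i in range(1,n) if st[i,4]>300])
print("tab",topface(P,(200,0,440,200),.1,.115))
go(.418,.265,98.4,s)
n="side"; _,p,d=snap(n); cv2.imwrite(f"pics/{n}18.png",p)
E
```

```text
[0.44185137 0.10767184 0.39733419]
[(array([ 300,   41,   45,   42, 1736], dtype=int32), array([322.,  61.]), array([0.4229, 0.2395, 0.0835])), (array([ 301,   89,   43,   38, 1600], dtype=int32), array([322., 107.]), array([0.4275, 0.2067, 0.0834])), (array([ 301,  135,   42,   35, 1426], dtype=int32), array([322., 152.]), array([0.4324, 0.1729, 0.0805])), (array([ 302,  177,   40,   33, 1304], dtype=int32), array([322., 193.]), array([0.4372, 0.1393, 0.0804])), (array([ 303,  214,   39,   32, 1211], dtype=int32), array([322., 229.]), array([0.4418, 0.1084, 0.0833]))]
tab {'c': array([419.1, 264.5]), 'z': 108.1, 'size': array([23.7, 11. ]), 'long': 7.6, 'n': 712}
z 0.3973 yaw0 98.5 q6 2.0 | turn units 0.01 then xy units [ 3.182 -0.012] norm 3.18
```

View pics/w18.png

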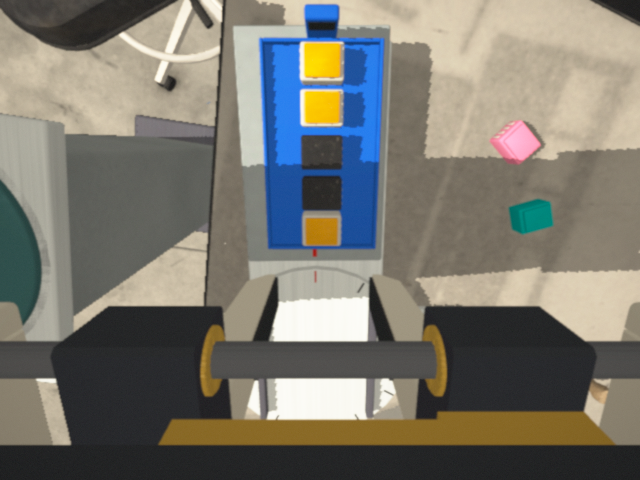

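```bash
python3 - <<'E'
from h import *
p=cv2.imread("pics/w18.png"); s=readout.get_state()
h=cv2.cvtColor(p,cv2.COLOR_BGR2HSV); red=((h[...,0]<8)|(h[...,0]>172))&(h[...,1]>90)&(h[...,2]>60)
O=np.array([.458,-.0394])
for b,z in ((300,248,330,262),.055),((300,266,330,288),.05):
    v,u=np.nonzero(red[b[1]:b[3],b[0]:b[2]]); X=ray("wrist",np.c_[u+b[0],v+b[1]],z,s)[:,:2].mean(0); e=X-O; print(len(u),X,np.linalg.norm(e),np.degrees(np.arctan2(e[1],e[0])))
P=None
_,d=capture("wrist"); P=cloud("wrist",s,d)
for f in ((255,360,275,420),(365,360,378,420)):
    Q=P[f[1]:f[3],f[0]:f[2]].reshape(-1,3); Q=Q[(Q[:,2]>.058)&(Q[:,2]<.066),:2]; w=np.linalg.svd(Q-Q.mean(0))[2][0]; print(len(Q),Q.mean(0),np.degrees(np.arctan2(w[1],w[0]))%180)
print("floor",topface(P,(255,30,390,255),.056,.0615))
E
```

```text
28 [0.43723646 0.07846971] 0.1196845539390354 99.99054012929965
10 [0.44123831 0.05284994] 0.0937603601167882 100.29821525847412
315 [ 0.40673041 -0.08690962] 98.80282427465029
316 [ 0.52072921 -0.07031438] 98.6959798487756
floor {'c': array([432.4, 173. ]), 'z': 58.6, 'size': array([171.2,  94.6]), 'long': -81.6, 'n': 14573}
```

Emit:
carry_out --plan '[[[0.8,-0.005,0,0,0,0],[0.8,-0.005,0,0,0,0],[0.8,-0.005,0,0,0,0],[0.8,-0.005,0,0,0,0],[0,0,0,0,0,0],[0,0,0,0,0,0]]]'

```text
clock: 77.75
tool_pos: [0.4169, 0.2662, 0.3905]
tcp_rot: [-179.9, 0.1, 98.6]
contact_force: [-0.5, 0.3, -0.7]
width: 0.0466
```

```bash
python3 -c "
from h import *
s,p,d=snap('wrist'); P=cloud('wrist',s,d); print('tab',topface(P,(230,120,420,340),.1,.115))
go(.4187,.2665,98.4,s)"
```

```text
tab {'c': array([418.7, 265.3]), 'z': 108.0, 'size': array([23.6, 11.1]), 'long': 8.5, 'n': 456}
z 0.3905 yaw0 98.6 q6 21.0 | turn units 0.03 then xy units [0.001 0.036] norm 0.04
```

Down 2.36 to z≈0.273 and close.

Emit:
carry_out --plan '[[[0.01,0.035,0.8,0,0,0.03],[0,0,0.8,0,0,0],[0,0,0.5,0,0,0],[0,0,0.26,0,0,0],[0,0,0,0,0,0],[0,0,0,0,0,0]]]'

```text
clock: 78.4
tool_pos: [0.4192, 0.2662, 0.2753]
tcp_rot: [179.9, -0.0, 98.2]
contact_force: [-0.8, -0.1, 0.3]
width: 0.0463
```

Emit:
carry_out --plan '[[[0,0,0,0,0,0],[0,0,0,0,0,0],[0,0,0,0,0,0],[0,0,0,0,0,0],[0,0,0,0,0,0]]]' --fingers 0 --newtons 25

```text
clock: 78.9
tool_pos: [0.4189, 0.2665, 0.2748]
tcp_rot: [180.0, -0.0, 98.3]
contact_force: [-1.1, -0.2, 6.5]
width: 0.0237
```

```bash
python3 -c "
from h import *
s,p,d=snap('wrist'); P=cloud('wrist',s,d); print(s['tool_pos'],s['tcp_rot'],s['contact_force'])
a=np.radians(98.8); w=np.array([np.cos(a),np.sin(a)]);u=np.array([w[1],-w[0]]); O=np.array([.458,-.0394]); q=s['tool_pos'][:2]-O; print('tcp station',q@u,q@w)
go(*(O+w*.27),98.8,s); go(*(O+w*.110),98.8,s)"
```

```text
[0.41892594 0.26654781 0.2747583 ] [ 1.79953384e+02 -1.52333300e-02  9.82903632e+01] [-1.12932601 -0.1814981   6.5359537 ]
tcp station 0.008191587695057775 0.30832408422231655
z 0.2748 yaw0 98.3 q6 21.0 | turn units -0.08 then xy units [-0.766 -0.164] norm 0.78
z 0.2748 yaw0 98.3 q6 21.0 | turn units -0.08 then xy units [-3.966 -0.164] norm 3.97
```

Emit:
carry_out --plan '[[[-0.1,-0.02,0,0,0,-0.01],[-0.15,-0.036,0,0,0,-0.02],[-0.15,-0.036,0,0,0,-0.02],[-0.15,-0.036,0,0,0,-0.02],[-0.15,-0.036,0,0,0,-0.01],[-0.066,0,0,0,0,0],[0,0,0,0,0,0],[0,0,0,0,0,0]]]'

```text
clock: 79.75
tool_pos: [0.4165, 0.2273, 0.2747]
tcp_rot: [180.0, -0.0, 98.8]
contact_force: [-0.5, -0.6, 8.0]
width: 0.0238
```

```bash
cat >> h.py <<'E'
a_=np.radians(98.8); W=np.array([np.cos(a_),np.sin(a_)]);U=np.array([W[1],-W[0]]); O=np.array([.458,-.0394])
def chk(yt):
    s,p,d=snap('wrist'); cv2.imwrite('pics/wc%d.png'%(s['clock']*100),p); P=cloud('wrist',s,d); q=s['tool_pos'][:2]-O
    print('tcp station',(q@U).round(4),(q@W).round(4),s['tool_pos'][2].round(4),s['tcp_rot'].round(2),'F',s['contact_force'].round(1),'w',s['width'].round(4))
    go(*(O+W*yt),98.8,s); return s,p,P
def rel(P,lo=.072,hi=.095):
    m=(P[...,2]>lo)&(P[...,2]<hi); n,l,st,ce=cv2.connectedComponentsWithStats(m.astype(np.uint8))
    for i in range(1,n):
        if st[i,4]>300: X=P[l==i].mean(0); print(ce[i].round(),st[i,4],'station',((X[:2]-O)@U).round(4),((X[:2]-O)@W).round(4),X[2].round(4))
E
python3 -c "
from h import *
s,p,P=chk(.27); rel(P)"
```

```text
Traceback (most recent call last):
  File "h.py", line 40, in chk
    print('tcp station',(q@U).round(4),(q@W).round(4),s['tool_pos'][2].round(4),s['tcp_rot'].round(2),'F',s['contact_force'].round(1),'w',s['width'].round(4))
                                                                                                                                          ^^^^^^^^^^^^^^^^
AttributeError: 'float' object has no attribute 'round'
```

```bash
sed -i "s/s\['width'\].round(4)/round(s['width'],4)/" h.py
python3 -c "
from h import *
s,p,P=chk(.11); rel(P); print(topface(P,(200,250,440,400),.0645,.072))"
```

```text
tcp station -0.0002 0.2699 0.2747 [1.7997e+02 1.0000e-02 9.8760e+01] F [-0.2 -0.9  7.9] w 0.0236
z 0.2747 yaw0 98.8 q6 17.0 | turn units -0.01 then xy units [-3.198  0.005] norm 3.2
[323. 281.] 936 station -0.0007 0.2745 0.0858
[323. 330.] 1107 station -0.0007 0.2449 0.0845
[324. 398.] 2242 station -0.0006 0.1986 0.0819
{'c': array([377.3, 208.5]), 'z': 67.2, 'size': array([17.6, 13. ]), 'long': 8.3, 'n': 265}
```

```bash
ls -t pics/wc* | head -1 | xargs -I{} cp {} pics/v1.png; python3 -c "
from h import *
_,p,d=snap('side'); cv2.imwrite('pics/s19.png',cv2.resize(p[180:360,180:420],None,fx=3,fy=3))"
```

```text
(no output)
```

View pics/v1.png

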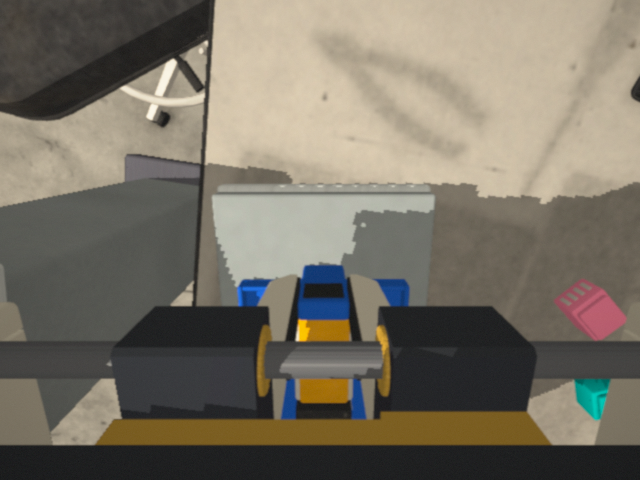

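Emit:
carry_out --plan '[[[-0.15,0,0,0,0,0],[-0.2,0,0,0,0,0],[-0.2,0,0,0,0,0],[-0.2,0,0,0,0,0],[-0.2,0,0,0,0,0],[-0.2,0,0,0,0,0],[-0.2,0,0,0,0,0],[-0.15,0,0,0,0,0],[0,0,0,0,0,0],[0,0,0,0,0,0]]]'

```text
clock: 80.9
tool_pos: [0.428, 0.1529, 0.2748]
tcp_rot: [180.0, 0.0, 98.7]
contact_force: [0.1, -4.5, 6.9]
width: 0.024
```

```bash
python3 -c "
from h import *
s,p,P=chk(.11)
_,p,d=snap('side'); cv2.imwrite('pics/s20.png',cv2.resize(p[200:380,200:440],None,fx=3,fy=3)); Q=cloud('side',None,d)
b=cv2.inRange(cv2.cvtColor(p,cv2.COLOR_BGR2HSV),(105,120,60),(125,255,255))>0; X=Q[b]; k=(np.linalg.norm(X[:,:2]-O,axis=1)<.3)&(X[:,2]>.05)&(X[:,2]<.075); X=X[k]; print(len(X)); y=(X[:,:2]-O)@W
for t in np.arange(-.1,.3,.02):
    g=(y>t)&(y<t+.02)
    if g.sum()>10: print(t.round(2),np.percentile(X[g,2],[5,50,95]).round(4))
"
```

```text
tcp station -0.0002 0.1946 0.2748 [1.7995e+02 5.0000e-02 9.8740e+01] F [ 0.1 -4.5  6.9] w 0.024
z 0.2748 yaw0 98.7 q6 8.0 | turn units -0.01 then xy units [-1.692  0.005] norm 1.69
1837
0.0 [0.0572 0.064  0.0717]
0.02 [0.0573 0.061  0.0692]
0.04 [0.0563 0.0608 0.0687]
0.06 [0.0564 0.0606 0.0696]
0.08 [0.0567 0.0607 0.0677]
0.1 [0.0565 0.0608 0.0689]
0.12 [0.0561 0.0605 0.0687]
0.14 [0.0569 0.061  0.068 ]
0.16 [0.0571 0.0609 0.0693]
0.18 [0.0561 0.0642 0.0729]
```

View pics/s20.png

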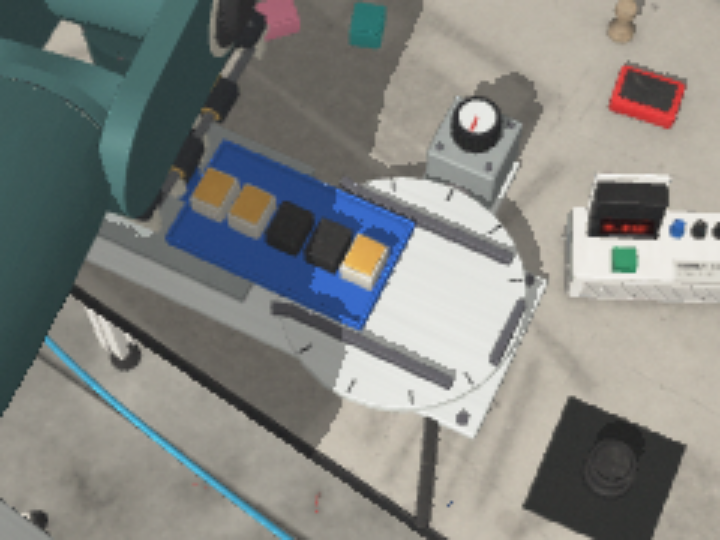

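Emit:
carry_out --plan '[[[-0.15,0,0,0,0,0],[-0.2,0,0,0,0,0],[-0.2,0,0,0,0,0],[-0.2,0,0,0,0,0],[-0.2,0,0,0,0,0],[-0.2,0,0,0,0,0],[-0.2,0,0,0,0,0],[-0.15,0,0,0,0,0],[-0.1,0,0,0,0,0],[0,0,0,0,0,0],[0,0,0,0,0,0]]]'

```text
clock: 82.1
tool_pos: [0.4399, 0.0741, 0.2738]
tcp_rot: [-180.0, 0.0, 98.8]
contact_force: [1.3, -4.2, -2.0]
width: 0.0238
```

```bash
cat >> h.py <<'E'
def traylev():
    _,p,d=snap('side'); Q=cloud('side',None,d)
    b=cv2.inRange(cv2.cvtColor(p,cv2.COLOR_BGR2HSV),(105,120,60),(125,255,255))>0; X=Q[b]; k=(np.linalg.norm(X[:,:2]-O,axis=1)<.3)&(X[:,2]>.045)&(X[:,2]<.075); X=X[k]; y=(X[:,:2]-O)@W
    print('tray y range',np.percentile(y,[.5,99.5]).round(4),[(t.round(2),np.median(X[(y>t)&(y<t+.03),2]).round(4)) for t in np.arange(-.1,.19,.03) if ((y>t)&(y<t+.03)).sum()>10]); return p
E
python3 -c "
from h import *
s,p,P=chk(.095); p=traylev()"
```

```text
tcp station -0.0005 0.1149 0.2738 [-1.7997e+02  4.0000e-02  9.8750e+01] F [ 1.3 -4.2 -2. ] w 0.0238
z 0.2738 yaw0 98.8 q6 -2.0 | turn units -0.01 then xy units [-0.398  0.01 ] norm 0.4
tray y range [-0.1806  0.1083] [(np.float64(-0.07), np.float64(0.0571)), (np.float64(-0.04), np.float64(0.0567)), (np.float64(-0.01), np.float64(0.0575)), (np.float64(0.02), np.float64(0.0581)), (np.float64(0.05), np.float64(0.0588)), (np.float64(0.08), np.float64(0.06))]
```

Emit:
carry_out --plan '[[[-0.11,0,0,0,0,0],[-0.11,0,0,0,0,0],[0,0,0.03,0,0,0],[0,0,0.03,0,0,0],[0,0,0.03,0,0,0],[0,0,0,0,0,0]]]'

```text
clock: 82.8
tool_pos: [0.4417, 0.0634, 0.2696]
tcp_rot: [180.0, -0.0, 98.8]
contact_force: [0.1, 2.1, -0.4]
width: 0.0239
```

```bash
python3 -c "
from h import *
s,p,P=chk(.095); p=traylev()"
```

```text
tcp station -0.0004 0.1041 0.2696 [180.    -0.    98.77] F [ 0.1  2.1 -0.4] w 0.0239
z 0.2696 yaw0 98.8 q6 -4.0 | turn units -0.0 then xy units [-0.182  0.008] norm 0.18
tray y range [-0.1805  0.0969] [(np.float64(-0.1), np.float64(0.0591)), (np.float64(-0.07), np.float64(0.0557)), (np.float64(-0.04), np.float64(0.0555)), (np.float64(-0.01), np.float64(0.0559)), (np.float64(0.02), np.float64(0.0555)), (np.float64(0.05), np.float64(0.0557)), (np.float64(0.08), np.float64(0.0563))]
```

Emit:
carry_out --plan '[[[-0.07,0,0.01,0,0,0],[-0.06,0,0,0,0,0],[-0.03,0,0,0,0,0],[0,0,0,0,0,0],[0,0,0,0,0,0]]]'

```text
clock: 83.4
tool_pos: [0.443, 0.0554, 0.2695]
tcp_rot: [180.0, 0.0, 98.8]
contact_force: [0.1, 2.1, 4.9]
width: 0.024
```

Emit:
carry_out --plan '[[[-0.03,0,0,0,0,0],[0,0,0,0,0,0],[0,0,0,0,0,0]]]'

```text
clock: 83.7
tool_pos: [0.4432, 0.0541, 0.2695]
tcp_rot: [180.0, -0.0, 98.8]
contact_force: [0.3, 4.8, 5.6]
width: 0.0236
```

```bash
python3 -c "
from h import *
s,p,P=chk(.095); p=traylev()"
```

```text
tcp station -0.0003 0.0947 0.2695 [ 1.7996e+02 -2.0000e-02  9.8770e+01] F [0.3 4.8 5.6] w 0.0236
z 0.2695 yaw0 98.8 q6 -5.0 | turn units -0.0 then xy units [0.007 0.006] norm 0.01
tray y range [-0.1806  0.0868] [(np.float64(-0.1), np.float64(0.0565)), (np.float64(-0.07), np.float64(0.0556)), (np.float64(-0.04), np.float64(0.0553)), (np.float64(-0.01), np.float64(0.0556)), (np.float64(0.02), np.float64(0.0557)), (np.float64(0.05), np.float64(0.0554)), (np.float64(0.08), np.float64(0.0581))]
```

Nearly there; push in small steps until the stop is felt clearly.

Emit:
carry_out --plan '[[[-0.03,0,0,0,0,0],[0,0,0,0,0,0]]]'

```text
clock: 84.0
tool_pos: [0.4434, 0.0528, 0.2695]
tcp_rot: [180.0, -0.1, 98.8]
contact_force: [-0.9, 8.7, 6.5]
width: 0.0234
```

Emit:
carry_out --plan '[[[-0.03,0,0,0,0,0],[0,0,0,0,0,0]]]'

```text
clock: 84.2
tool_pos: [0.4435, 0.0519, 0.2695]
tcp_rot: [180.0, -0.2, 98.8]
contact_force: [-2.6, 20.8, 6.6]
width: 0.0238
```

```bash
python3 -c "
from h import *
s,p,P=chk(.095)"
```

```text
tcp station -0.0003 0.0925 0.2695 [179.96  -0.23  98.79] F [-2.6 20.8  6.6] w 0.0238
z 0.2695 yaw0 98.8 q6 -5.0 | turn units -0.0 then xy units [0.05  0.006] norm 0.05
```

Emit:
carry_out --plan '[[[0.025,0,-0.01,0,0,0],[0,0,0,0,0,0]]]'

```text
clock: 84.45
tool_pos: [0.4433, 0.0526, 0.2695]
tcp_rot: [-180.0, -0.1, 98.8]
contact_force: [-0.5, 8.4, 1.9]
width: 0.0237
```

Emit:
carry_out --plan '[[[0,0,0,0,0,0],[0,0,0,0,0,0],[0,0,0,0,0,0],[0,0,0,0,0,0],[0,0,-0.3,0,0,0],[0,0,-0.6,0,0,0],[0,0,-0.9,0,0,0],[0,0,-0.9,0,0,0],[-0.8,0,0,0,0,0],[-0.9,0,0,0,0,0],[0,0,0,0,0,0],[0,0,0,0,0,0]]]' --fingers 0.5

```text
clock: 85.65
tool_pos: [0.4562, -0.0325, 0.4055]
tcp_rot: [180.0, -0.0, 98.6]
contact_force: [-0.4, 0.7, 0.7]
width: 0.0468
```

```bash
python3 -c "
from h import *
s,p,P=chk(.0); cv2.imwrite('pics/fin.png',p); rel(P)
print('tab',topface(P,(200,50,440,300),.095,.11))
for n,b in (('floor',(240,100,410,330)),): 
  r=topface(P,b,.051,.0565); c=r['c']/1000-O; print(n,r,'station',c@U,c@W)
r=topface(P,(200,50,440,300),.095,.11)['c']/1000-O; print('tab station',r@U,r@W)"
```

```text
tcp station -0.0007 0.0071 0.4055 [179.97  -0.    98.64] F [-0.4  0.7  0.7] w 0.0468
z 0.4055 yaw0 98.6 q6 -16.0 | turn units -0.03 then xy units [-0.142  0.014] norm 0.14
[324. 156.] 1282 station -0.0005 0.0692 0.0785
[324. 195.] 1178 station -0.0009 0.0359 0.0785
[468. 228.] 385 station 0.126 0.0075 0.0855
[324. 232.] 1104 station -0.0008 0.001 0.0754
[324. 267.] 997 station -0.001 -0.0331 0.0754
[324. 299.] 947 station -0.0007 -0.0639 0.0783
tab {'c': array([442.7,  52.1]), 'z': 103.1, 'size': array([23.3, 10.4]), 'long': 8.6, 'n': 444}
floor {'c': array([457.3, -40. ]), 'z': 53.5, 'size': array([170.9,  94.5]), 'long': -81.1, 'n': 10647} station -0.0007835513687830438 -0.00048584694346910315
tab station -0.0011216902161428157 0.09276358019750537
```

View pics/fin.png

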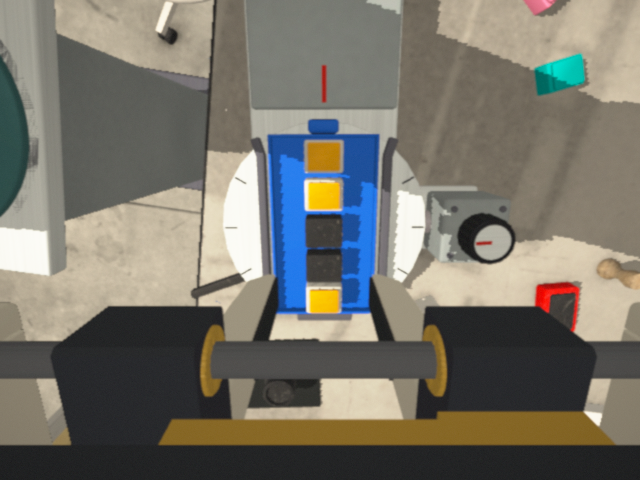

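Tray centre is within about 1 mm of home, level, with all five relays in it, and the gripper is clear. Handing in.

```bash
python3 -c "
from h import *
print(manip.finish_job())"
```

```text
the job is handed in; nothing more can be done
None
```

I finished the job in the order asked and handed it in at about 86 s of robot time; the hand-in reports no verdict.

| Step | Last measurement |
|---|---|
| Loupe | Stands upright on the pad, within about 1 mm of its centre; measured right after placing it |
| Worm knob | About 970° clockwise in total, with one 41° touch-up after I measured the lane 1.4° short |
| Stage alignment | Lane at 98.75° against 98.8° for the ledge; the marks read 0.3° apart (tolerance 1.7°) |
| Relays | All five (three orange-capped, two black) were put in a row while the tray was still on the ledge, and are still in it |
| Tray | Centre within about 1 mm of home and level; I let go and moved the gripper clear |

- **Slide:** As the front came down the step the tray tilted by roughly 1°. I then lowered its rear about 5 mm and pushed it against the back stop with about 21 N.
- **Pink and turquoise look-alikes:** I did not touch these.
- **Jar:** I did not work near it. From the first pictures I took it to be the black-lidded one on the far left, but I did not identify it for certain or measure it again at the end.

Dark surfaces read 3–5 mm low in the depth images (black relay tops, loupe top). This did not affect the gripping.

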